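Refit the loaded drawer in the desk organiser

ROBOT

A 6-joint arm with a two-finger parallel gripper is mounted at the origin on a cart in front of the work surface, level with it; the furniture and walls round the work are solid. World frame = base frame: x ahead of the robot, y to its left, z up, the work surface at z = 0. Lengths are in m, angles in rad, forces in N, time in s.
With the tool pointing down it reaches from about 0.35 to 0.775 m from the base axis. Payload 5.5 kg.
Tool frame: the origin (TCP) lies on the centre line of the jaws, within the pads' length; the fingertips stand 11 mm ahead of it and the grasp point (between the pads) lies 8 mm behind it; z points along the fingers, y is the direction in which the jaws open and shut (so a half turn about z gives the same grasp; the last joint's range is limited). The gripper opens to 85 mm and grips with 20 to 120 N. Pads are 22 mm wide; open, the fingers measure 114 mm over their backs; the gripper's body (76 mm by 85 mm) begins 54 mm behind the grasp point. The pads swing forward as they close: fully open they stand 13 mm farther back than shut.
Start: joints at [1.067, 0.313, 0.046, 1.304, 0, 1.431], TCP at [0.205, 0.537, 0.242] pointing down, gripper open.
Joint ranges: [-2.76, 2.76], [-0.86, 1.69], [-1.03, 1.26], [-2.2, 2.34], [-1.47, 1.5], [-3.14, 3.14]. Speed limits (rad/s): [2.57, 2.57, 3.14, 3.14, 3.14, 3.14].

INTERFACE

Orientations are given as a unit quaternion [w, x, y, z].
In Python, from workcell import env, imaging, order gives the robot as it stands. The module is installed in compiled form; this text tells all that it offers.
- The arm moves only by the tool move_arm, never from a script. Its argument "deltas" is one flat list of numbers, 7 for each row, row after row: the gripper's target within -1 to 1 (shut at 1, half-way at 0, fully open at -1), then the shift along the tool's x, y, z in m, then the turn, a rotation vector about the tool's x, y, z in degrees. In form: [jaw, tx, ty, tz, ax, ay, az, jaw, tx, ty, tz, ax, ay, az, ...]. A call has 1 to 10 rows; each row shifts and turns the commanded pose from where the row before left it, along the tool's axes as they then stand; what a row does not reach is not made up. A row lasts 1/8 s, in which the tool goes at most 62.5 mm and 10.7 degrees, less where a joint would pass 70% of its speed; a pose out of reach is approached as far as the arm can. A call is refused whole if a number of a shift passes 0.0625 or a number of a turn 10.7, either way. A call with a gripper value outside its range is refused whole. The fingers move at their own pace and stop on an object; "squeeze" is the grip in N (left out, the last holds). Time passes only in rows, so rows that do not move let the fingers close. It gives the time, the measured TCP pose, the force and the opening at its end, in the units of the state.
- env.get_state(): the state, without advancing time (a new reading comes with each control period).
- imaging.read_camera(name): name is "scene" or "top"; returns a dict with "img" (384x512x3 uint8, red, green, blue), "z_map" (384x512 float32, m along the optical axis (not along the pixel's ray), 0 where there is no reading), "fx", "fy", "cx", "cy" (pixels), "rvec" (rotation vector, rad) and "tvec" (3), from world to camera coordinates, as OpenCV has them. Camera axes: x right, y down, z forward; pixel columns grow to the right and rows downward; lengths in m; the calibration is good to about 2 mm. A picture is of the moment at which its call begins.
- order.hand_in(): hands the job in, once; it reports no verdict.
Trained networks look in a picture, given as the dict that the camera call returned (one of the last four; its "shot" number tells which), for a name from the list of things; names that differ only in an ending like _2 or _b are one class to them, and where a whole thing is asked for, a point or a joint stands for the part that bears it (a point fixed in the world has none). Each returns a list of dicts, best first, with "confidence" (0 to 1); they miss things now and then, are a little off and sometimes report something else, mostly with a low value. They report only what shows in the picture. A call takes as long as a camera call.
- imaging.recognise(picture, thing): "centre" ([column, row] in pixels, amid what is visible of it).
- imaging.cut_out(picture, thing): "mask" (384x512 bool, what is visible of it) and "centre" ([column, row] in pixels, amid what is visible of it).
The state is a dict: "clock": time; "joint_pos": joint angles; "qvel": joint speeds; "tau": joint torques, N m; "tcp_pos": TCP position; "orientation": TCP orientation; "wrist_force": force on the tool from outside, world axes, zero at the start; "ft_torque": the same for the moment, N m; "finger_gap": finger opening in m.
Only numpy, scipy, OpenCV 4.12 (cv2) and the standard library are available. Lean on these libraries where they do the work, as an engineer would, in place of code of your own. Each camera call takes 0.05 s, during which the arm holds its last target.

TASK

Put the loaded drawer back into the low wooden desk organiser: carry it level by its upright pull, lift the skid bar under its back over the steel stop lip at the mouth, set it down behind the lip, then slide it in along the organiser's floor until it meets the hidden stop and the catch clicks in, and let go. How far in that is differs (the front stays up to two centimetres clear of the organiser), so go by feel: never force, jam or slam the drawer, spill nothing out of it, and leave the other things on the desk alone.

Things in the scene. Friction and masses are not known exactly. Their poses are not given: they have to be found in the camera images.
- drawer_pull (a point): Grasp point of the drawer: centre of its upright dark steel fin pull, 12 mm thick (y), 36 long (x), 34 tall, standing out in front of the blue front panel; pinch it across its thickness from above. Axes as drawer; lies at [-0.030, 0, 0.029] in the drawer frame.
- drawer: Plywood drawer, blue front, 0.2 to 0.35 kg loaded, level on the desk at the start. Origin: middle of the front panel's back plane, at underside height. x to the drawer's back, y left, z up. Panel 176 wide, 54 tall, 10 thick (x -10 to 0). Box 125 long (x 0 to 125), 147.5 wide, rim 38 above the underside, floor 5 to 8, walls 3.5, back corners cut at 45 degrees by 8 mm.
- drawer_back (a point): Middle of the lower back edge of the drawer ([0.125, 0, 0] in its frame, axes as drawer). Here a skid bar runs across under the drawer, 5 mm tall and 8 mm thick (x 117 to 125, z 0 to 5). Once inside, the skid bar slides on the organiser's floor and the drawer's floor rides on the stop lip, the drawer level with its underside 10 mm above the desk.
- organiser: Low wooden one-drawer desk organiser, fixed, 182 wide, 152 deep, 68 tall, open at the front. Origin: on the desk below the middle of its front face; x points into it, y to its left, z up. Opening 151 mm wide (1.75 mm play each side of the drawer), floor 10 and ceiling 58 mm above the desk. Fully home, the front panel stands 1 to 18 mm clear of the face (see catch), the drawer's underside 10 mm above the desk.
- organiser_mouth (a point): Middle of the organiser's mouth: in its front face, at floor height (10 mm above the desk), axes as organiser. Just inside lies the stop lip, a fixed steel rod across the mouth, x 1 to 9 mm, crest 5 mm above the floor. To pass it, the drawer's underside must be 5 to 10 mm above the floor (its rim meets the ceiling at 10); lower it once its back is more than 17 mm past the face.
- catch (a joint): Spring catch, a steel leaf out of sight under the ceiling. 0 = down, up to 0.009 (m) = pressed up. The drawer's back wall lifts it from about 22 to 13 mm before home (about 5 N of push); it snaps down inside the wall just as the drawer meets a stop: 3 mm of rubber (2 N per mm), then hard. Stop and catch are one unit screwed on through slots: home lies 1 to 18 mm before the face, unlike each time.
- pencil: Green pencil, 7x170x7 mm, lying at the left; bystander; origin under its middle.
- pen: Blue pen, 12x145x9 mm, lying at the left; bystander; origin under its middle.
- cube_a: White noughts-and-crosses cube, 50 mm, right of the organiser; bystander; origin under its centre.
- cube_b: White noughts-and-crosses cube, 50 mm, nearer than the other; bystander; origin under its centre.
- binder_clip_0: Larger black binder clip, 50x32x30 mm, on the desk at the left; bystander; origin under its centre.
- eraser: Vinyl eraser in a blue sleeve, 52x21x12 mm, in the drawer; origin under its centre; it stays in the drawer.
- sharpener: Small metal pencil sharpener, 26x16x15 mm, in the drawer; origin under its centre; it stays in the drawer.
- usb_stick: Black memory stick, 48x18x8 mm, in the drawer; origin under its centre; it stays in the drawer.
- binder_clip_1: Black binder clip, 45x29x27 mm, in the drawer; origin under its centre; it stays in the drawer.
- glue_stick: Blue and white glue stick, standing, 24 mm thick, 92 mm tall, left of the organiser; bystander; origin under its centre.
- stapler: Grey stapler, 130x34x48 mm, on top of the organiser towards its back; bystander; origin under its centre.

How it is judged:
By the outcome, as a careful person would: the job done as asked, in the order asked, and still so for the second after the job is handed in, with the robot touching nothing.
It also fails if it takes over 72 s, if anything falls off the work surface, if the arm or the gripper's body presses on something with over 40 N, if the wrist force passes 120 N, or if a joint passes its speed limit or range.

## Working session

There is one attempt and no reset: what is moved stays moved. The work goes in short steps, Python scripts to look and compute and a tool call to move; the robot and the scene stay as the last step left them, time stands still between calls to the robot, and variables do not carry over. Pictures are saved under pics/ and viewed, and the job is handed in when it is done.

Besides the shell and the picture viewer there is one more tool, called after ">>>" as a command line: name --argument value ..., lists and objects as JSON in quotes. move_arm: Moves the arm, as the interface text tells. Its arguments: {"type":"object","properties":{"deltas":{"type":"array"},"squeeze":{"type":"number"}},"required":["deltas"]}

```bash
mkdir -p pics; cat > h.py <<'E'
import numpy as np, cv2
from workcell import env, imaging, order
from scipy.spatial.transform import Rotation as R
def pts(c,mask=None):
    z=c["z_map"]; v,u=np.nonzero((z>0)&(mask if mask is not None else True))
    d=z[v,u]; P=np.c_[(u-c["cx"])/c["fx"]*d,(v-c["cy"])/c["fy"]*d,d]
    Rm=cv2.Rodrigues(np.array(c["rvec"],float))[0]
    return (P-np.array(c["tvec"]).ravel())@Rm,u,v
def proj(c,X):
    Rm=cv2.Rodrigues(np.array(c["rvec"],float))[0]
    p=np.atleast_2d(X)@Rm.T+np.array(c["tvec"]).ravel()
    return np.c_[c["fx"]*p[:,0]/p[:,2]+c["cx"],c["fy"]*p[:,1]/p[:,2]+c["cy"]]
def save(c,n,s=1.5):
    cv2.imwrite("pics/"+n,cv2.resize(c["img"][:,:,::-1],None,fx=s,fy=s))
E
python3 - <<'E'
from h import *
s=env.get_state(); print({k:np.round(v,4) for k,v in s.items()})
for n in("scene","top"):
    c=imaging.read_camera(n); save(c,n+"0.png"); np.savez(n+"0.npz",**{k:v for k,v in c.items()})
    Rm=cv2.Rodrigues(np.array(c["rvec"],float))[0]; print(n,c["fx"],-Rm.T@np.array(c["tvec"]).ravel(),Rm[2])
    for t in("drawer","drawer_pull","organiser"):
        r=imaging.cut_out(c,t)
        for q in r[:2]:
            P,_,_=pts(c,q["mask"]); print(t,round(q["confidence"],2),np.round(q["centre"]),q["mask"].sum(),np.round(np.median(P,0),3),np.round(P.min(0),3),np.round(P.max(0),3))
E
```

```text
{'clock': np.float64(0.0), 'joint_pos': array([1.0674, 0.314 , 0.045 , 1.3036, 0.    , 1.4312]), 'qvel': array([-0.0011,  0.0012,  0.0005,  0.001 ,  0.0023,  0.0006]), 'tau': array([-1.00000e-03, -4.80633e+01,  2.98532e+01,  1.95000e-02,
       -3.00000e-04,  0.00000e+00]), 'tcp_pos': array([0.2044, 0.5369, 0.2414]), 'orientation': array([-3.000e-04,  1.809e-01,  9.835e-01, -9.000e-04]), 'wrist_force': array([-0.4616,  0.0118,  0.4071]), 'ft_torque': array([-0.0146,  0.0504,  0.0241]), 'finger_gap': np.float64(0.0852)}
scene 416.32249103360624 [-0.23709943 -0.95059024  0.59387739] [ 0.63821842  0.66060264 -0.39532443]
drawer 0.75 [272. 242.] 1894 [ 0.49  -0.256  0.023] [ 0.402 -0.349 -0.002] [ 0.612 -0.147  0.056]
drawer 0.72 [281. 232.] 60 [ 0.542 -0.241  0.016] [ 0.529 -0.252  0.007] [ 0.569 -0.222  0.023]
drawer_pull 0.9 [270. 242.] 1849 [ 0.489 -0.257  0.023] [ 0.402 -0.349 -0.002] [ 0.589 -0.151  0.056]
organiser 0.63 [302. 201.] 2000 [ 0.703 -0.195  0.052] [ 0.638 -0.255 -0.002] [0.905 0.07  0.091]
top 420.36345415829845 [ 0.3858879  -0.07921414  1.16662205] [ 0.18375593 -0.00288808 -0.98296766]
drawer 0.68 [322. 237.] 2632 [ 0.497 -0.258  0.009] [ 0.402 -0.357 -0.006] [ 0.588 -0.149  0.06 ]
drawer_pull 0.88 [322. 233.] 2616 [ 0.498 -0.259  0.009] [ 0.402 -0.359 -0.006] [ 0.594 -0.149  0.06 ]
organiser 0.85 [282. 151.] 3480 [ 0.72  -0.146  0.067] [ 0.638 -0.26  -0.002] [ 0.859 -0.039  0.078]
```

View pics/scene0.png

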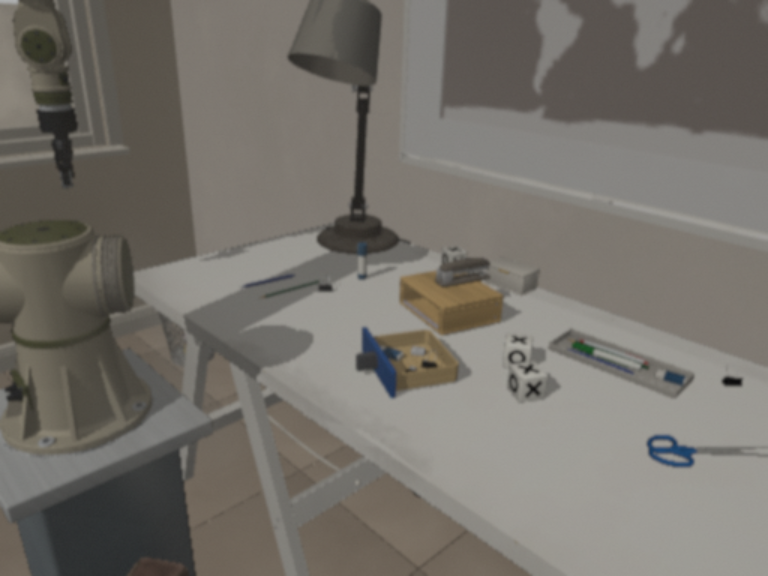

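View pics/top0.png

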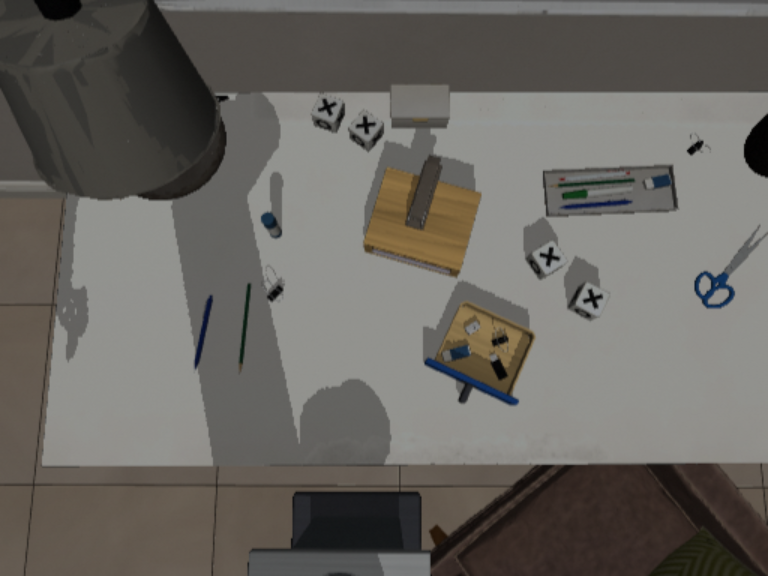

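```bash
python3 - <<'E'
import numpy as np,cv2
c=np.load("top0.npz"); i=c["img"][:,:,::-1]
cv2.imwrite("pics/t0crop.png",cv2.resize(i[95:275,235:365],None,fx=4.4,fy=3.3*1.0 if 0 else 3.3))
cv2.imwrite("pics/t0crop.png",cv2.resize(i[95:275,235:395],None,fx=3.3,fy=3.3,interpolation=cv2.INTER_CUBIC))
c=np.load("scene0.npz"); i=c["img"][:,:,::-1]
cv2.imwrite("pics/s0crop.png",cv2.resize(i[150:280,225:375],None,fx=4.5,fy=4.5,interpolation=cv2.INTER_CUBIC))
E
```

```text
(no output)
```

View pics/t0crop.png

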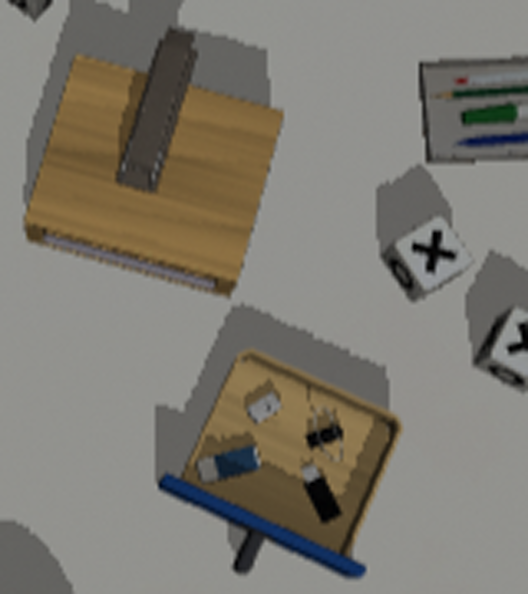

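View pics/s0crop.png

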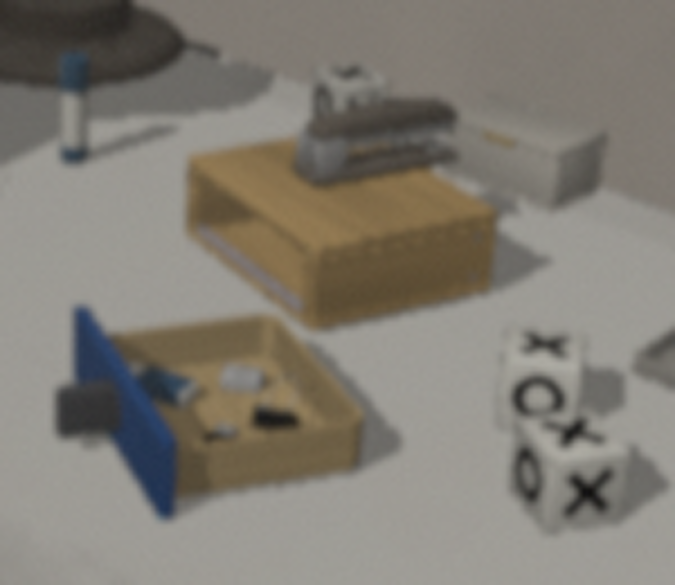

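```bash
cat > fit.py <<'E'
from h import *
from scipy.optimize import least_squares
from scipy.ndimage import map_coordinates
def T(p,L):  # p=x,y,yaw,(z)
    c,s=np.cos(p[2]),np.sin(p[2]); L=np.asarray(L,float)
    z=p[3] if len(p)>3 else 0
    return np.c_[p[0]+c*L[:,0]-s*L[:,1],p[1]+s*L[:,0]+c*L[:,1],L[:,2]+z]
ORG=[((0,.091,.068),(.152,.091,.068)),((0,-.091,.068),(.152,-.091,.068)),((.152,.091,.068),(.152,.02,.068)),((.152,-.02,.068),(.152,-.091,.068))]
DR=[((-.010,.088,.054),(0,.088,.054)),((-.010,-.088,.054),(0,-.088,.054)),((0,.085,.054),(0,-.085,.054)),((-.010,.085,.054),(-.010,.02,.054)),
    ((-.010,-.02,.054),(-.010,-.085,.054)),((.008,-.07375,.038),(.113,-.07375,.038)),((.125,.06,.038),(.125,-.06,.038)),((.008,.07375,.038),(.113,.07375,.038))]
def edges(c,img,p,segs,w,n=25,z=0):
    out=[]
    for a,b in segs:
        t=np.linspace(.04,.96,n)[:,None]; L=np.array(a)*(1-t)+np.array(b)*t
        L[:,2]+=z
        q=proj(c,T(p,L)); d=q[-1]-q[0]; d/=np.linalg.norm(d); nn=np.array([-d[1],d[0]])
        o=np.arange(-w,w+.01,.25); g=0
        for k in range(3):
            v=map_coordinates(img[:,:,k],[q[:,1,None]+o*nn[1],q[:,0,None]+o*nn[0]],order=1)
            g=g+np.gradient(cv2.GaussianBlur(v,(0,0),sigmaX=2,sigmaY=.01),axis=1)**2
        out.append((L,q,nn,o,g))
    return out
def fit(c,p,segs,w0=5,z=0,it=8,verbose=True):
    img=np.asarray(c["img"]).astype(float); p=np.array(p,float)
    for k in range(it):
        w=max(1.5,w0*.7**k)
        E=edges(c,img,p,segs,w,z=z); Ls=[];tg=[];ns=[];wt=[];sid=[]
        for si,(L,q,nn,o,g) in enumerate(E):
            i=g.argmax(1); pk=g.max(1); ok=(i>0)&(i<len(o)-1)&(pk>15)
            for j in np.nonzero(ok)[0]:
                y0,y1,y2=g[j,i[j]-1:i[j]+2]; off=o[i[j]]+.25*.5*(y0-y2)/(y0-2*y1+y2+1e-9)
                Ls.append(L[j]);tg.append(q[j]+off*nn);ns.append(nn);sid.append(si)
        Ls=np.array(Ls);tg=np.array(tg);ns=np.array(ns);sid=np.array(sid)
        f=lambda p:np.sum((proj(c,T(p,Ls))-tg)*ns,1)
        r=least_squares(f,p,loss="soft_l1",f_scale=.3,x_scale=[.01,.01,.05]); p=r.x
    if verbose:
        rr=f(p); print("  seg",[(s,(sid==s).sum(),round(float(np.median(rr[sid==s])),2)) for s in range(len(segs)) if (sid==s).any()],"n",len(rr))
    return p
def draw(c,items,name,crop,s):
    u0,v0,u1,v1=crop; im=cv2.resize(np.asarray(c["img"])[v0:v1,u0:u1,::-1],None,fx=s,fy=s,interpolation=cv2.INTER_CUBIC)
    for p,segs,z,col in items:
        for a,b in segs:
            L=np.array([a,b],float); L[:,2]+=z; q=(proj(c,T(p,L))-[u0-.5,v0-.5])*s
            cv2.line(im,tuple(int(x) for x in np.round(q[0])),tuple(int(x) for x in np.round(q[1])),col,1,cv2.LINE_AA)
    cv2.imwrite("pics/"+name,im)
def back(c,uv,z):
    Rm=cv2.Rodrigues(np.array(c["rvec"],float))[0]; C=-Rm.T@np.array(c["tvec"]).ravel()
    d=Rm.T@np.array([(uv[0]-c["cx"])/c["fx"],(uv[1]-c["cy"])/c["fy"],1]); return C+d*(z-C[2])/d[2]
E
python3 - <<'E'
from fit import *
L=lambda n:{k:v for k,v in np.load(n).items()}
t=L("top0.npz"); s=L("scene0.npz")
cr=lambda u,v:(u/3.3+235,v/3.3+95)
# organiser top: back-left(78,56) back-right(283,112) front-left(27,225) front right(235,280)
bl,br,fl=[back(t,cr(*q),.068)for q in((78,56),(283,112),(27,222))]
d=bl-br; yaw=np.arctan2(-d[0],d[1]); m=(bl+br)/2; po=[m[0]-.152*np.cos(yaw),m[1]-.152*np.sin(yaw),yaw]; print(po,np.linalg.norm(d))
l,r=[back(t,cr(*q),.054)for q in((163,478),(362,570))]; d=l-r; yaw=np.arctan2(-d[0],d[1]); m=(l+r)/2; pd=[*m[:2],yaw]; print(pd,np.linalg.norm(d))
pot=fit(t,po,ORG); print("top org",pot, np.degrees(pot[2]))
pdt=fit(t,pd,DR); print("top dr",pdt,np.degrees(pdt[2]))
SORG=[((0,.085,.068),(0,-.085,.068)),((0,-.091,.068),(.152,-.091,.068)),((.152,-.085,.068),(.152,-.02,.068)),((0,.091,.068),(.11,.091,.068)),((0,-.091,.0),(.152,-.091,.0))]
SDR=[((-.01,.085,.054),(-.01,-.085,.054)),((0,.085,.054),(0,-.085,.054)),((.125,.06,.038),(.125,-.06,.038)),((.008,-.07375,.038),(.113,-.07375,.038)),((.01,.07375,.038),(.113,.07375,.038))]
pos=fit(s,pot,SORG); print("sc org",pos,np.degrees(pos[2]))
pds=fit(s,pdt,SDR); print("sc dr",pds,np.degrees(pds[2]))
draw(t,[(pot,ORG,0,(0,0,255)),(pdt,DR,0,(0,255,0))],"t_fit.png",(235,95,395,275),3.3)
draw(s,[(pos,SORG,0,(0,0,255)),(pds,SDR,0,(0,255,0))],"s_fit.png",(225,150,375,280),4.5)
E
```

```text
[np.float64(0.6602983544281695), np.float64(-0.125874157082613), np.float64(-0.27504685741694496)] 0.17732484774046806
[np.float64(0.44341556988292774), np.float64(-0.23014994203014302), np.float64(-0.4293464355770319)] 0.17279297885991207
  seg [(0, np.int64(25), -0.09), (1, np.int64(25), 0.05), (2, np.int64(23), -0.02), (3, np.int64(25), 0.02)] n 98
top org [ 0.66312544 -0.12398705 -0.27853909] -15.959114376602017
  seg [(0, np.int64(25), -0.09), (1, np.int64(25), -0.18), (2, np.int64(25), 0.79), (3, np.int64(25), -0.2), (4, np.int64(25), -0.3), (5, np.int64(25), 0.38), (6, np.int64(25), 0.1), (7, np.int64(25), -0.68)] n 200
top dr [ 0.44532599 -0.22921656 -0.43174069] -24.736919379622723
  seg [(0, np.int64(16), -0.08), (1, np.int64(24), -0.26), (2, np.int64(21), -0.0), (3, np.int64(24), -0.13), (4, np.int64(25), 0.42)] n 110
sc org [ 0.66046986 -0.12356905 -0.24486459] -14.02970741469663
  seg [(0, np.int64(24), -0.14), (1, np.int64(4), -0.38), (2, np.int64(24), 0.28), (3, np.int64(10), 0.69), (4, np.int64(25), -0.17)] n 87
sc dr [ 0.45805656 -0.23607023 -0.42825814] -24.53738405911854
```

View pics/t_fit.png

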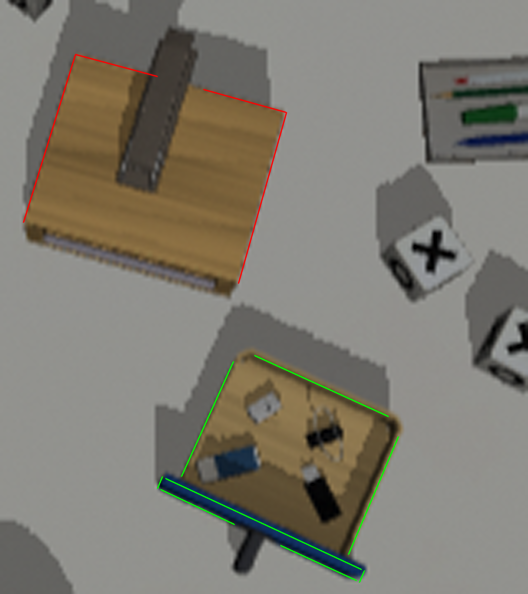

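View pics/s_fit.png

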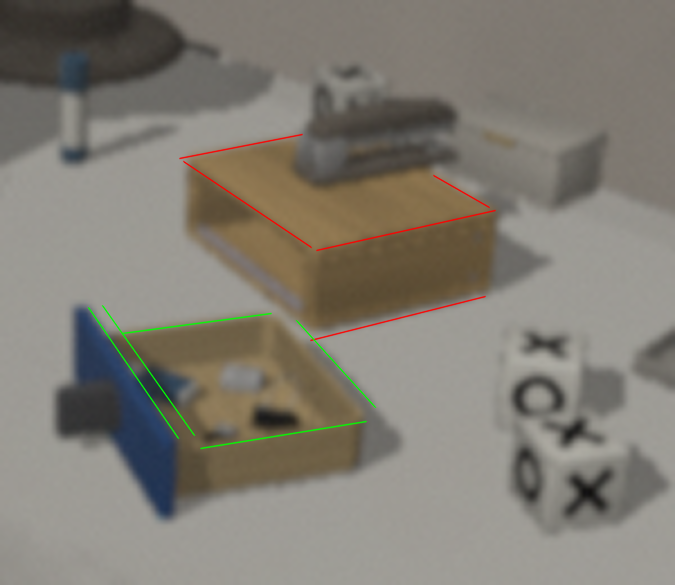

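```bash
cat >> fit.py <<'E'
SORG=[((0,.085,.068),(0,-.085,.068)),((0,-.091,.068),(.152,-.091,.068)),((.152,-.085,.068),(.152,-.02,.068)),((0,.091,.068),(.09,.091,.068)),((0,-.091,.0),(.152,-.091,.0)),((0,-.091,0),(0,-.091,.068)),((.152,-.091,0),(.152,-.091,.068)),((0,.091,0),(0,.091,.068))]
SDR=[((-.01,.088,.0),(-.01,.088,.054)),((0,-.088,.0),(0,-.088,.054)),((0,.085,.054),(0,-.085,.054)),((-.01,.088,0),(-.01,-.088,0)),((.125,.06,.038),(.125,-.06,.038)),((.008,-.07375,.038),(.113,-.07375,.038)),((.01,.07375,.038),(.113,.07375,.038)),((.01,-.07375,.0),(.11,-.07375,.0))]
def shifted(c,du,dv):
    c=dict(c); c["cx"]=c["cx"]+du; c["cy"]=c["cy"]+dv; return c
def fit5(c,p,segs,w0=5,z=0,it=10,sig=1.0,wmin=1.5,zs=None,prior=None):
    "pose x,y,yaw + camera pixel shift du,dv with prior"
    img=np.asarray(c["img"]).astype(float); P=np.r_[np.array(p,float)[:3],prior if prior is not None else (0,0)]; pr=P[3:].copy()
    for k in range(it):
        w=max(wmin,w0*.75**k); cc=shifted(c,P[3],P[4])
        E=edges(cc,img,P[:3],segs,w,z=z); Ls=[];tg=[];ns=[];sid=[]
        for si,(L,q,nn,o,g) in enumerate(E):
            i=g.argmax(1); pk=g.max(1); ok=(i>0)&(i<len(o)-1)&(pk>15)
            for j in np.nonzero(ok)[0]:
                y0,y1,y2=g[j,i[j]-1:i[j]+2]; off=o[i[j]]+.25*.5*(y0-y2)/(y0-2*y1+y2+1e-9)
                Ls.append(L[j]);tg.append(q[j]+off*nn);ns.append(nn);sid.append(si)
        Ls=np.array(Ls);tg=np.array(tg);ns=np.array(ns);sid=np.array(sid)
        f=lambda P:np.sum((proj(c,T(P[:3],Ls))+P[3:]-tg)*ns,1)
        r=least_squares(lambda P:np.r_[f(P),(P[3:]-pr)/sig*2],P,loss="soft_l1",f_scale=.3,x_scale=[.01,.01,.05,1,1]); P=r.x
    rr=f(P); print("  seg",[(s,int((sid==s).sum()),round(float(np.median(rr[sid==s])),2)) for s in range(len(segs)) if (sid==s).any()],"n",len(rr),"rms",rr.std().round(2))
    return P
E
python3 - <<'E'
from fit import *
L=lambda n:{k:v for k,v in np.load(n).items()}
t=L("top0.npz"); s=L("scene0.npz")
for n,c in(("t",t),("s",s)):
    P,u,v=pts(c); m=(P[:,0]>.4)&(P[:,0]<.8)&(abs(P[:,1]+.15)<.25)&(abs(P[:,2])<.012)
    A=np.c_[P[m,:2]-[.6,-.15],np.ones(m.sum())]; print(n,"plane",np.linalg.lstsq(A,P[m,2],rcond=None)[0],m.sum())
    m=(abs(P[:,0]-.7)<.04)&(abs(P[:,1]+.18)<.04); h=P[m,2]; print("orgtop z",np.median(h[(h>.05)&(h<.08)]),h[(h>.06)&(h<.075)].std())
p0=[.663,-.124,-.277];d0=[.4453,-.2292,-.4317]
TORG=ORG+[((0,.085,0),(0,-.085,0)),((0,.09,.068),(0,-.09,.068))]
a=fit5(t,p0,TORG);print(a)
b=fit5(t,d0,DR,w0=4);print(b)
a2=fit5(s,a[:3],SORG,w0=7);print(a2)
b2=fit5(s,b[:3],SDR,w0=5,prior=a2[3:]);print(b2)
draw(shifted(t,*a[3:]),[(a[:3],TORG,0,(0,0,255)),(b[:3],DR,0,(0,255,0))],"t_fit2.png",(235,95,395,275),3.3)
draw(shifted(s,*a2[3:]),[(a2[:3],SORG,0,(0,0,255)),(b2[:3],SDR,0,(0,255,0))],"s_fit2.png",(225,150,375,280),4.5)
E
```

```text
t plane [-4.06803115e-03 -3.32630785e-03  4.54773402e-05] 20149
orgtop z 0.06747139412528434 0.002025934717876013
s plane [ 0.0031034  -0.00207086  0.00101492] 7045
orgtop z 0.06810258827844788 0.0016877194620803205
  seg [(0, 25, -0.07), (1, 25, 0.04), (2, 23, -0.17), (3, 25, -0.14), (4, 25, 0.29), (5, 25, 0.01)] n 148 rms 0.23
[ 0.6635909  -0.1240594  -0.27839039  0.01202646  0.0086336 ]
  seg [(0, 25, -0.09), (1, 25, -0.18), (2, 25, 0.79), (3, 25, -0.2), (4, 25, -0.3), (5, 25, 0.38), (6, 25, 0.1), (7, 25, -0.68)] n 200 rms 0.42
[ 0.44531652 -0.22919439 -0.43172043  0.00930811 -0.00322218]
  seg [(0, 15, -0.55), (1, 22, -0.11), (2, 18, 0.06), (3, 25, -0.06), (4, 25, 0.47), (5, 4, 0.61), (6, 25, -0.12), (7, 25, -0.08)] n 159 rms 0.31
[ 0.66823646 -0.1185823  -0.30276968  0.02606102  0.57790125]
  seg [(0, 25, -0.07), (1, 25, 0.01), (2, 24, -0.36), (3, 16, 0.27), (4, 8, 0.09), (5, 10, 0.36), (6, 25, -0.07), (7, 25, 0.04)] n 158 rms 0.22
[ 0.46720486 -0.21229893 -0.43874276  0.06704371  4.14795099]
```

View pics/t_fit2.png

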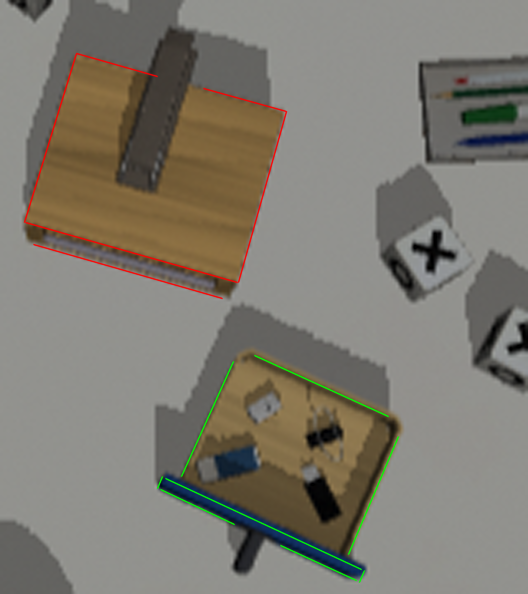

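View pics/s_fit2.png

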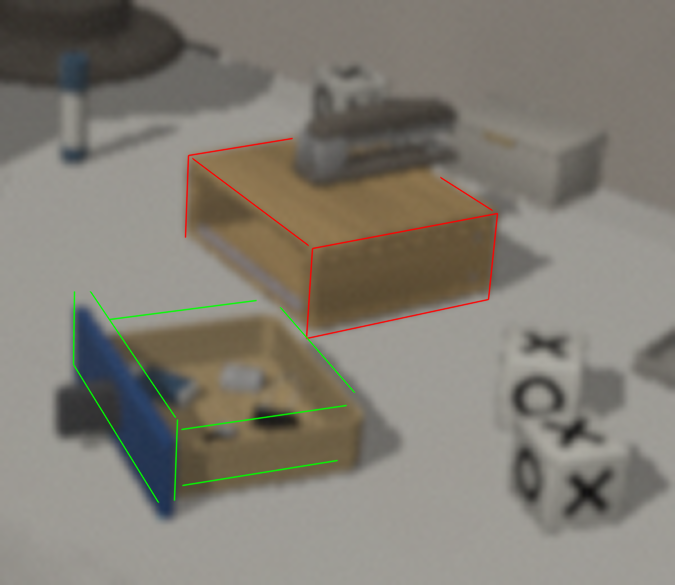

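```bash
python3 - <<'E'
from fit import *
L=lambda n:{k:v for k,v in np.load(n).items()}
t=L("top0.npz"); s=L("scene0.npz")
a=np.array([.6636,-.1240,-.2784]); b=np.array([.4453,-.2292,-.4317])
draw(t,[(a,ORG,0,(0,0,255))],"z1.png",(238,105,328,190),7)
draw(t,[(b,DR,0,(0,255,0))],"z2.png",(278,195,363,275),7)
E
```

```text
(no output)
```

View pics/z1.png

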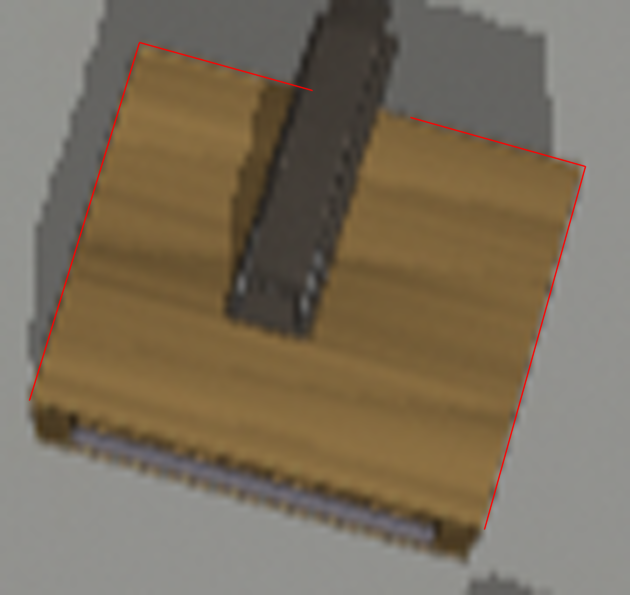

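View pics/z2.png

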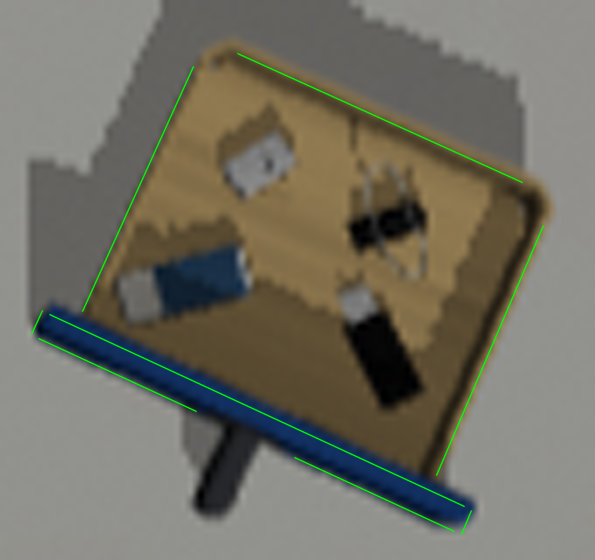

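```bash
python3 - <<'E'
from fit import *
L=lambda n:{k:v for k,v in np.load(n).items()}
t=L("top0.npz"); s=L("scene0.npz")
b=np.array([.4453+.0042,-.2292-.002,-.4317])
D2=[DR[i] for i in(0,1,2,3,4,5,6)]
b=fit(t,b,D2,w0=2); print(b,np.degrees(b[2]))
draw(t,[(b,DR,0,(0,255,0))],"z3.png",(278,195,363,275),7)
g=T(b,[(-.03,0,.029)]); print("pull",g)
P,u,v=pts(t); m=(np.linalg.norm(P[:,:2]-g[0,:2],axis=1)<.03)&(P[:,2]>.03)
print(m.sum(),np.median(P[m],0)); 
print("pull end px",proj(t,T(b,[(-.048,.006,.046),(-.048,-.006,.046),(-.012,.006,.046),(-.012,-.006,.046)])))
E
```

```text
seg [(0, np.int64(25), -0.15), (1, np.int64(25), -0.26), (2, np.int64(25), 0.77), (3, np.int64(25), -0.11), (4, np.int64(25), -0.39), (5, np.int64(25), 0.21), (6, np.int64(25), 0.09)] n 175
[ 0.44546865 -0.22908985 -0.42646585] -24.434693261560493
pull [[ 0.41815565 -0.21668018  0.029     ]]
106 [ 0.43024683 -0.22155094  0.04557966]
pull end px [[304.22737787 268.82460088]
 [308.41335144 270.76116795]
 [309.66864929 256.27717296]
 [313.8360724  258.1932117 ]]
```

View pics/z3.png

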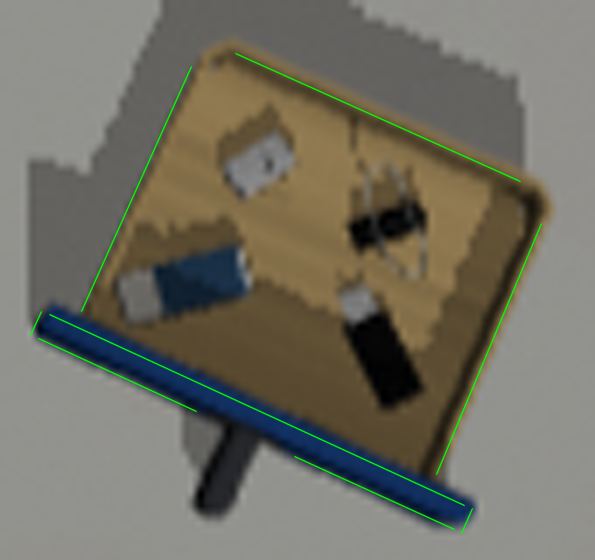

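```bash
python3 - <<'E'
from fit import *
L=lambda n:{k:v for k,v in np.load(n).items()}
t=L("top0.npz"); s=L("scene0.npz")
b=np.array([.4453+.0045,-.2292-.002,-.4317])
D2=[DR[i] for i in(0,1,2,5,6)]
b=fit(t,b,D2,w0=2); print(b,np.degrees(b[2]))
draw(t,[(b,DR,0,(0,255,0))],"z4.png",(278,195,363,275),7)
g=T(b,[(-.03,0,.029)]); print("pull",g)
P,u,v=pts(t); m=(np.linalg.norm(P[:,:2]-g[0,:2],axis=1)<.03)&(P[:,2]>.035)
print(np.c_[P,u,v][m][:,2].round(3)[::5]); 
E
```

```text
seg [(0, np.int64(25), 0.06), (1, np.int64(25), -0.21), (2, np.int64(25), 0.55), (3, np.int64(25), 0.13), (4, np.int64(25), -0.52)] n 125
[ 0.4469634  -0.23022828 -0.41568041] -23.816733096788283
pull [[ 0.41951814 -0.21811391  0.029     ]]
[0.055 0.054 0.056 0.053 0.051 0.054 0.056 0.046 0.048 0.045 0.054 0.043
 0.051 0.042 0.044 0.043 0.046 0.046 0.042 0.047 0.047 0.046 0.042]
```

View pics/z4.png

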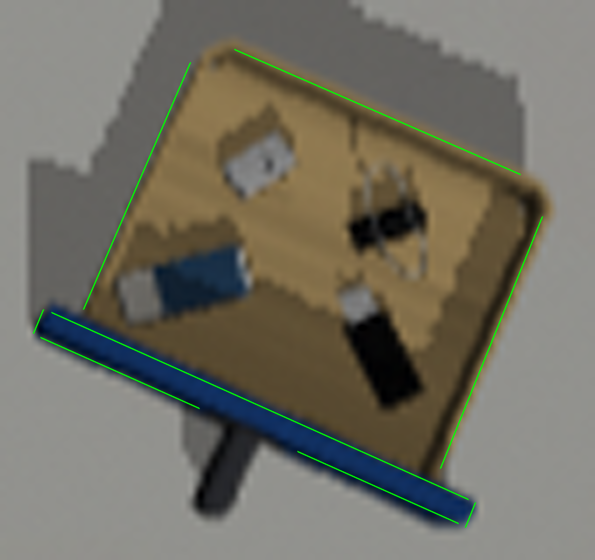

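```bash
cat >> fit.py <<'E'
def chroma(c):
    i=np.asarray(c["img"]).astype(float); k=(i[:,:,0]-i[:,:,2])/(i[:,:,0]+i[:,:,2]+15)*200
    c=dict(c); c["img"]=np.dstack([k,k*0,k*0]); return c
E
python3 - <<'E'
from fit import *
L=lambda n:{k:v for k,v in np.load(n).items()}
t=L("top0.npz"); s=L("scene0.npz")
b=np.array([.4453+.0045,-.2292-.002,-.4317])
D2=[((-.010,.085,0),(-.010,.02,0)),((-.010,-.02,0),(-.010,-.085,0)),DR[0],DR[1],DR[2],DR[5],DR[6]]
k=chroma(t)
b=fit(k,b,D2,w0=2.5); print(b,np.degrees(b[2]))
draw(t,[(b,D2,0,(0,255,0))],"z5.png",(278,195,363,275),7)
g=T(b,[(-.03,0,.029)]); print("pull",g)
a=fit(k,[.6636,-.1240,-.2784],ORG+[((0,.085,0),(0,-.085,0))],w0=2);print(a,np.degrees(a[2]))
a=fit(k,[.6636,-.1240,-.2784],ORG,w0=2);print(a,np.degrees(a[2]))
draw(t,[(a,ORG,0,(0,0,255))],"z6.png",(238,105,328,190),7)
E
```

```text
seg [(0, np.int64(25), 0.39), (1, np.int64(25), 0.43), (2, np.int64(23), -0.36), (3, np.int64(24), 0.38), (4, np.int64(25), -0.51), (5, np.int64(25), -0.05), (6, np.int64(25), -0.26)] n 172
[ 0.44932874 -0.23232362 -0.43674739] -25.02378223278711
pull [[ 0.42214477 -0.21963379  0.029     ]]
  seg [(0, np.int64(25), -0.22), (1, np.int64(25), 0.19), (2, np.int64(23), -0.0), (3, np.int64(25), -0.0), (4, np.int64(2), 0.69)] n 100
[ 0.66317707 -0.12336024 -0.27992733] -16.038654725729305
  seg [(0, np.int64(25), -0.22), (1, np.int64(25), 0.2), (2, np.int64(23), 0.01), (3, np.int64(25), 0.01)] n 98
[ 0.66313785 -0.123348   -0.27994206] -16.039498714788568
```

View pics/z5.png

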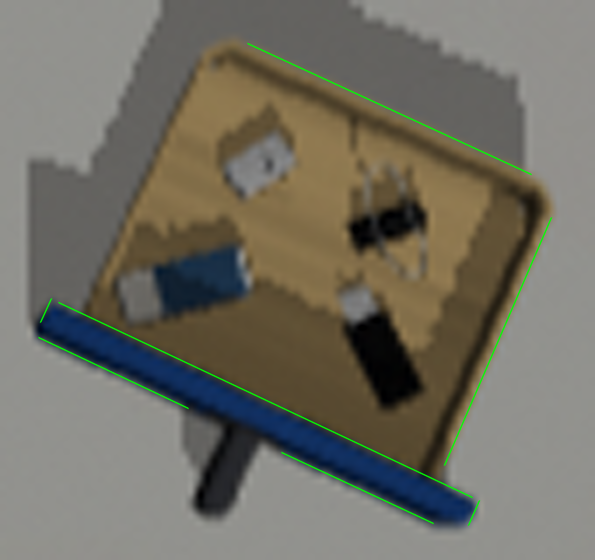

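View pics/z6.png

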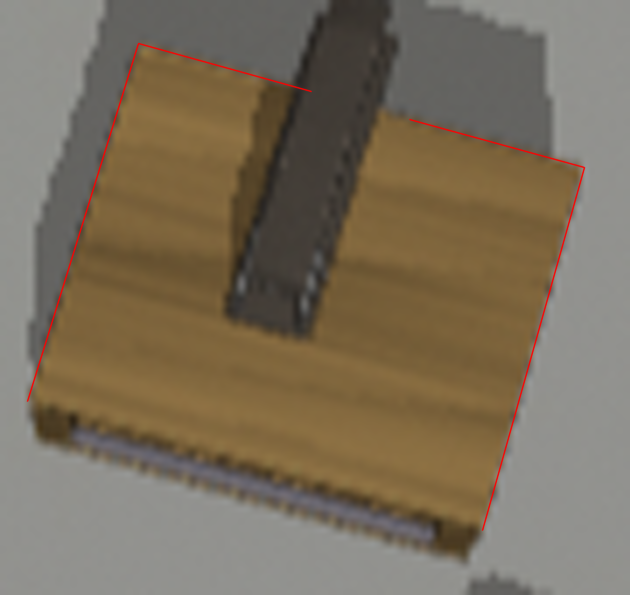

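```bash
cat > plan.py <<'E'
from h import *
# org frame & helper: needed tool-frame shift/turn from measured pose to target tcp xyz & yaw of tool y axis (deg), tool straight down
def need(xyz,yawy,verbose=True):
    s=env.get_state(); q=s["orientation"]; Rt=R.from_quat([q[1],q[2],q[3],q[0]])
    y=np.array([np.cos(np.radians(yawy)),np.sin(np.radians(yawy)),0]); z=np.array([0,0,-1.]); x=np.cross(y,z)
    Rg=R.from_matrix(np.c_[x,y,z]); rv=(Rt.inv()*Rg).as_rotvec(degrees=True)
    d=Rt.inv().apply(np.array(xyz)-s["tcp_pos"])
    print("clk",round(float(s["clock"]),2),"tcp",s["tcp_pos"].round(4),"F",s["wrist_force"].round(1),"gap",round(float(s["finger_gap"]),4)); print("shift",d.round(4),"turn",rv.round(2))
    return d,rv
E
python3 - <<'E'
from plan import *
need([.42,.2,.24],65); need([.4221,-.2196,.10],65)
E
```

```text
clk 0.4 tcp [0.2046 0.5373 0.2422] F [ 0.5  0.1 -0.7] gap 0.0851
shift [-0.3213 -0.2386  0.0022] turn [-0.01 -0.    4.16]
clk 0.4 tcp [0.2046 0.5373 0.2422] F [ 0.5  0.1 -0.7] gap 0.0851
shift [-0.4726 -0.63    0.1423] turn [-0.01 -0.    4.16]
```

>>> move_arm --deltas '[-1, -0.04, -0.03, 0, 0, 0, 4.16, -1, -0.042, -0.027, 0, 0, 0, 0, -1, -0.042, -0.027, 0, 0, 0, 0, -1, -0.042, -0.027, 0, 0, 0, 0, -1, -0.042, -0.027, 0, 0, 0, 0, -1, -0.042, -0.027, 0, 0, 0, 0, -1, -0.042, -0.027, 0, 0, 0, 0, -1, 0, 0, 0, 0, 0, 0]'

```text
clock: 1.4
tcp_pos: [0.3929, 0.2395, 0.2425]
orientation: [0.0, 0.219, 0.976, 0.0]
wrist_force: [-0.3, -0.5, 0.7]
finger_gap: 0.0856
```

```bash
python3 -c "
from plan import *
need([.4221,-.2196,.10],65)"
```

```text
clk 1.4 tcp [0.3929 0.2395 0.2425] F [-0.3 -0.5  0.7] gap 0.0856
shift [-0.2227 -0.4025  0.1425] turn [ 0.01  0.05 -0.32]
```

>>> move_arm --deltas '[-1, -0.0247, -0.0447, 0.005, 0, 0, -0.3, -1, -0.0247, -0.0447, 0.01, 0, 0, 0, -1, -0.0247, -0.0447, 0.01, 0, 0, 0, -1, -0.0247, -0.0447, 0.01, 0, 0, 0, -1, -0.0247, -0.0447, 0.01, 0, 0, 0, -1, -0.0247, -0.0447, 0.01, 0, 0, 0, -1, -0.0247, -0.0447, 0.01, 0, 0, 0, -1, -0.0247, -0.0447, 0.01, 0, 0, 0, -1, -0.0247, -0.0447, 0.01, 0, 0, 0, -1, 0, 0, 0, 0, 0, 0]'

```text
clock: 2.65
tcp_pos: [0.4253, -0.2187, 0.1565]
orientation: [-0.0, 0.216, 0.976, 0.0]
wrist_force: [0.2, 0.6, -0.1]
finger_gap: 0.0851
```

```bash
python3 -c "
from plan import *
need([.4221,-.2196,.021],65)"
```

```text
clk 2.65 tcp [ 0.4253 -0.2187  0.1565] F [ 0.2  0.6 -0.1] gap 0.0851
shift [ 0.0025 -0.0022  0.1355] turn [ 0.01 -0.    0.1 ]
```

>>> move_arm --deltas '[-1, 0.0025, -0.0022, 0.03, 0, 0, 0, -1, 0, 0, 0.03, 0, 0, 0, -1, 0, 0, 0.03, 0, 0, 0, -1, 0, 0, 0.025, 0, 0, 0, -1, 0, 0, 0.0135, 0, 0, 0, -1, 0, 0, 0.006, 0, 0, 0, -1, 0, 0, 0, 0, 0, 0]'

```text
clock: 3.52
tcp_pos: [0.4219, -0.2173, 0.023]
orientation: [0.0, 0.214, 0.977, 0.0]
wrist_force: [0.2, -0.5, -0.5]
finger_gap: 0.0853
```

```bash
python3 -c "
from plan import *
need([.4221,-.2196,.021],65)
for n in ('scene','top'):
    c=imaging.read_camera(n); save(c,n+'1.png')
    cr=(225,190,345,290) if n=='scene' else (270,180,370,280)
    from fit import draw
    draw(c,[],n+'1z.png',cr,6)
"
```

```text
clk 3.52 tcp [ 0.4219 -0.2173  0.023 ] F [ 0.2 -0.5 -0.5] gap 0.0853
shift [-0.0011 -0.0021  0.002 ] turn [0.01 0.01 0.33]
```

View pics/scene1z.png

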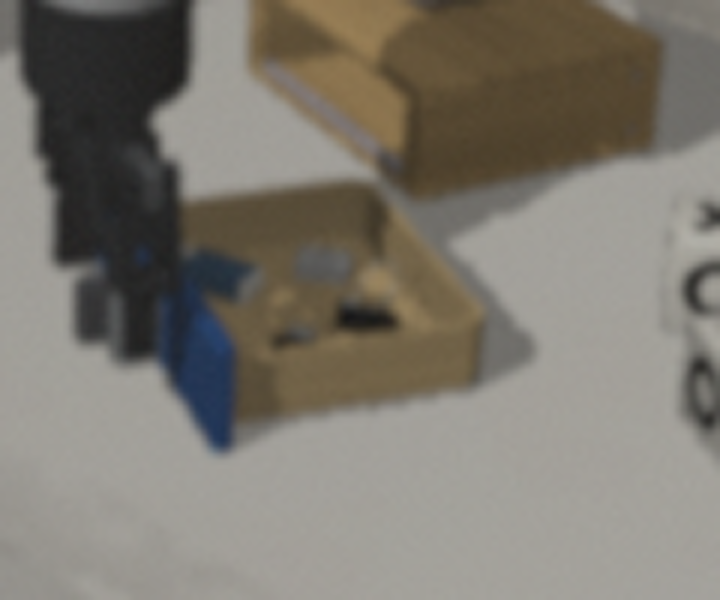

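View pics/top1z.png

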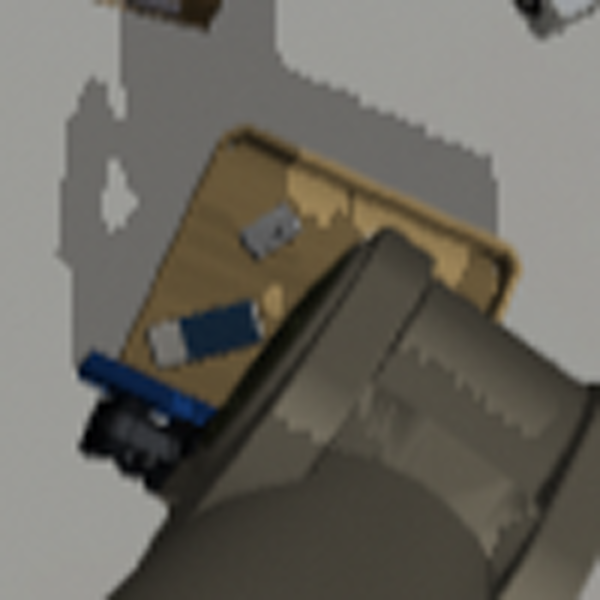

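>>> move_arm --deltas '[-1, -0.001, -0.002, 0.002, 0, 0, 0.3, 0, 0, 0, 0, 0, 0, 0, 0.5, 0, 0, 0, 0, 0, 0, 1, 0, 0, 0, 0, 0, 0, 1, 0, 0, 0, 0, 0, 0, 1, 0, 0, 0, 0, 0, 0]' --squeeze 30

```text
clock: 4.38
tcp_pos: [0.4217, -0.2198, 0.0208]
orientation: [-0.0, 0.216, 0.976, 0.0]
wrist_force: [-0.9, -1.1, 1.3]
finger_gap: 0.0118
```

```bash
python3 -c "
from plan import *
need([.4221,-.2196,.021],65)
print(env.get_state()['ft_torque'])
"
```

```text
clk 4.38 tcp [ 0.4217 -0.2198  0.0208] F [-0.9 -1.1  1.3] gap 0.0118
shift [-0.0003  0.0003 -0.0002] turn [ 0. -0. -0.]
[0.0223395  0.06577146 0.00103607]
```

>>> move_arm --deltas '[1, 0, 0, 0, 0, 0, 0, 1, 0, 0, 0, 0, 0, 0, 1, 0, 0, -0.002, 0, 0, 0, 1, 0, 0, -0.005, 0, 0, 0, 1, 0, 0, -0.008, 0, 0, 0, 1, 0, 0, -0.01, 0, 0, 0, 1, 0, 0, -0.01, 0, 0, 0, 1, 0, 0, -0.005, 0, 0, 0, 1, 0, 0, 0, 0, 0, 0, 1, 0, 0, 0, 0, 0, 0]' --squeeze 80

```text
clock: 5.62
tcp_pos: [0.4215, -0.2197, 0.0606]
orientation: [-0.0, 0.216, 0.976, 0.0]
wrist_force: [0.2, 0.0, -3.6]
finger_gap: 0.011
```

```bash
python3 -c "
from plan import *
need([.495,-.0752,.061],73.96)
print(env.get_state()['ft_torque'])
from fit import draw
for n in ('scene','top'):
    c=imaging.read_camera(n)
    cr=(225,170,345,270) if n=='scene' else (270,180,370,280)
    draw(c,[],n+'2z.png',cr,6)
    P,u,v=pts(c); np.savez(n+'2.npz',**c)
"
```

```text
clk 5.62 tcp [ 0.4215 -0.2197  0.0606] F [ 0.2  0.  -3.6] gap 0.011
shift [-0.0055  0.162  -0.0004] turn [ 0.01 -0.02 -8.97]
[ 0.0064939   0.18213197 -0.01638136]
```

View pics/scene2z.png

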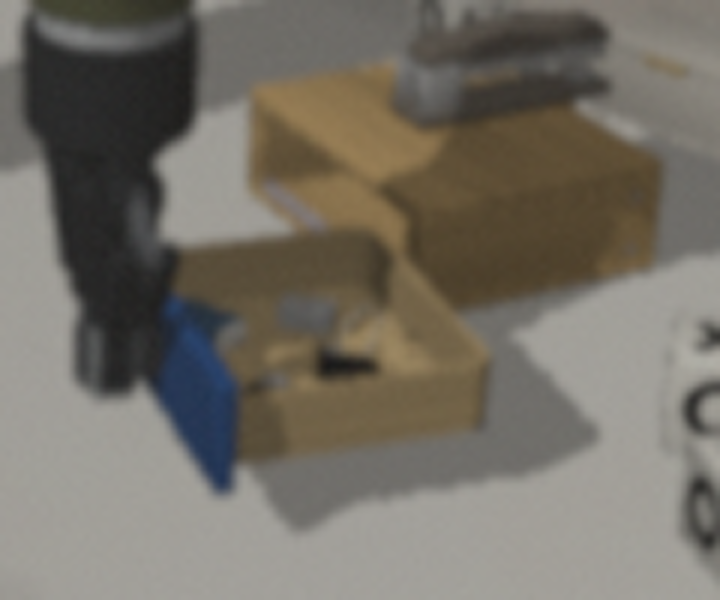

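```bash
python3 -c "
from fit import *
for n in('scene','top'):
  c={k:v for k,v in np.load(n+'2.npz').items()}
  P,u,v=pts(c); b=np.array([.4488,-.2323]); a=-.4368
  d=P[:,:2]-b; x=d@[np.cos(a),np.sin(a)]; y=d@[-np.sin(a),np.cos(a)]; z=P[:,2]-.0398
  # inside floor points
  for lo,hi in((.01,.04),(.04,.07),(.07,.1),(.1,.118)):
    m=(x>lo)&(x<hi)&(abs(y)<.065)&(z<.016)&(z>-.01); print(n,'floor',lo,m.sum(),np.median(z[m]) if m.any() else None)
  m=(x>.121)&(x<.125)&(abs(y)<.06)&(z>.03); print('rim back',np.percentile(z[m],[50,90]) if m.any() else None,m.sum())
  m=(x>-.009)&(x<-.001)&(abs(y)<.085)&(z>.047)&(z<.06); print('panel',np.median(z[m]) if m.any() else None,m.sum())
"
```

```text
scene floor 0.01 42 0.0084873569642143
scene floor 0.04 140 0.007783058307589276
scene floor 0.07 76 0.008245829765289509
scene floor 0.1 85 0.00774120903695525
rim back [0.0351388 0.0380127] 56
panel 0.053585293976552865 50
top floor 0.01 108 0.007437319159929831
top floor 0.04 230 0.006895883979125814
top floor 0.07 232 0.007087931712022835
top floor 0.1 214 0.00705817885900361
rim back [0.03578315 0.03869006] 48
panel 0.0526048415296497 67
```

>>> move_arm --deltas '[1, 0, 0, 0, 0, 0, -0.7, 1, 0, 0, 0, 0, 0, -1.1, 1, 0, 0, 0, 0, 0, -1.5, 1, 0, 0, 0, 0, 0, -1.6, 1, 0, 0, 0, 0, 0, -1.6, 1, 0, 0, 0, 0, 0, -1.4, 1, 0, 0, 0, 0, 0, -0.8, 1, 0, 0, 0, 0, 0, -0.27, 1, 0, 0, 0, 0, 0, 0]'

```text
clock: 6.85
tcp_pos: [0.4217, -0.2198, 0.0608]
orientation: [0.0, 0.139, 0.99, 0.0]
wrist_force: [0.0, 0.7, -3.0]
finger_gap: 0.0111
```

```bash
python3 -c "
from plan import *
need([.485,-.0723,.061],73.96)
"
```

```text
clk 6.85 tcp [ 0.4217 -0.2198  0.0608] F [ 0.   0.7 -3. ] gap 0.0111
shift [-0.0201  0.1592 -0.0002] turn [0.   0.   0.01]
```

>>> move_arm --deltas '[1, -0.001, 0.006, 0, 0, 0, 0, 1, -0.0015, 0.012, 0, 0, 0, 0, 1, -0.0025, 0.02, 0, 0, 0, 0, 1, -0.003, 0.026, 0, 0, 0, 0, 1, -0.003, 0.028, 0, 0, 0, 0, 1, -0.003, 0.026, 0, 0, 0, 0, 1, -0.003, 0.02, 0, 0, 0, 0, 1, -0.002, 0.0142, 0, 0, 0, 0, 1, -0.001, 0.007, 0, 0, 0, 0, 1, 0, 0, 0, 0, 0, 0]'

```text
clock: 8.1
tcp_pos: [0.4849, -0.072, 0.0607]
orientation: [-0.0, 0.139, 0.99, -0.0]
wrist_force: [0.2, 0.5, -3.7]
finger_gap: 0.0111
```

```bash
python3 -c "
from plan import *
need([.485,-.0723,.0385],73.96)
from fit import draw
for n in ('scene','top'):
    c=imaging.read_camera(n)
    cr=(225,150,345,250) if n=='scene' else (235,95,345,265)
    draw(c,[],n+'3z.png',cr,6 if n=='scene' else 3.5); np.savez(n+'3.npz',**c)
"
```

```text
clk 8.1 tcp [ 0.4849 -0.072   0.0607] F [ 0.2  0.5 -3.7] gap 0.0111
shift [-0.0001 -0.0002  0.0222] turn [-0.01 -0.01  0.05]
```

View pics/top3z.png

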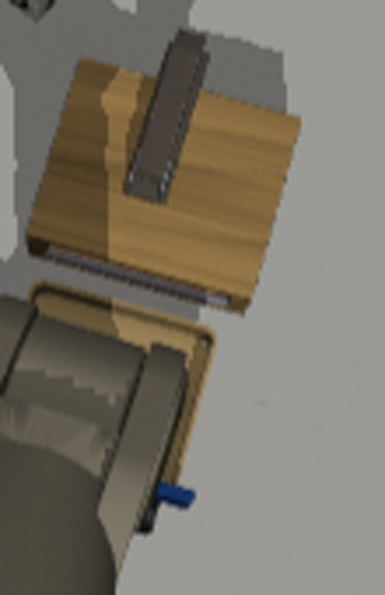

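View pics/scene3z.png

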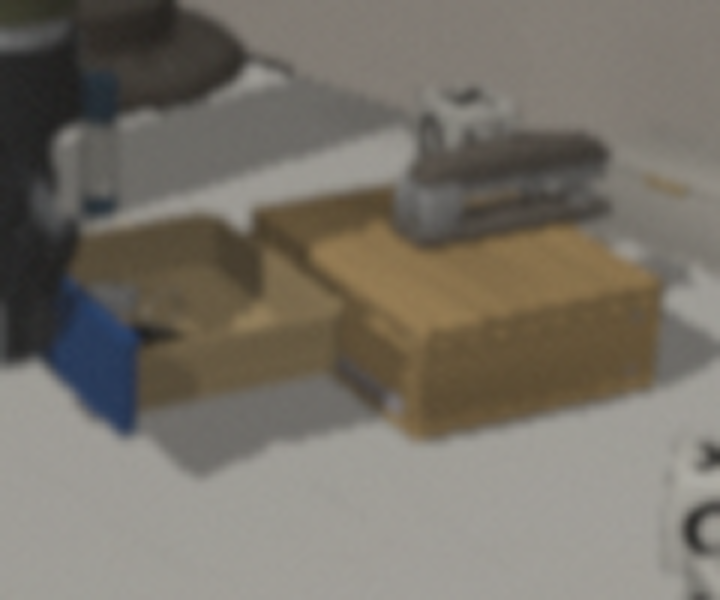

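```bash
python3 - <<'E'
from fit import *
t={k:v for k,v in np.load("top3.npz").items()}; k=chroma(t)
a=fit(k,[.6632,-.1234,-.2799],ORG,w0=2); print("org",a,np.degrees(a[2]))
ag=fit(t,a,ORG,w0=2); print("org gray",ag,np.degrees(ag[2]))
D=[((.125,.06,.038),(.125,-.06,.038)),((.02,-.07375,.038),(.113,-.07375,.038)),((.105,.07375,.038),(.115,.07375,.038))]
tcp=env.get_state()["tcp_pos"]; yaw=np.radians(-16.04); d0=[tcp[0]+.030*np.cos(yaw),tcp[1]+.030*np.sin(yaw),yaw]; print("pred",d0)
for im in(k,t):
    d=fit(im,d0,D,w0=2.5,z=.0399); print("dr",d,np.degrees(d[2]))
    c,s=np.cos(a[2]),np.sin(a[2]); e=d[:2]-a[:2]; print("rel",c*e[0]+s*e[1],-s*e[0]+c*e[1],np.degrees(d[2]-a[2]))
draw(t,[(a,ORG,0,(0,0,255)),(d,D,.0399,(0,255,0))],"z7.png",(235,105,335,195),7)
E
```

```text
seg [(0, np.int64(25), -0.23), (1, np.int64(25), 0.19), (2, np.int64(23), -0.01), (3, np.int64(25), 0.0)] n 98
org [ 0.66294479 -0.12349659 -0.27787706] -15.921182933553924
  seg [(0, np.int64(25), 0.1), (1, np.int64(25), -0.09), (2, np.int64(23), -0.02), (3, np.int64(25), -0.03)] n 98
org gray [ 0.66324224 -0.12366703 -0.27734328] -15.890599490911827
pred [np.float64(0.5135384735034139), np.float64(-0.08094375521988506), np.float64(-0.27995081201989047)]
  seg [(0, np.int64(25), 0.01), (1, np.int64(25), 0.03), (2, np.int64(25), -0.03)] n 75
dr [ 0.51286641 -0.08026191 -0.27969891] -16.025567346608238
rel -0.15618127563936599 0.0004074841778891891 -0.10438441305431458
  seg [(0, np.int64(25), -0.02), (1, np.int64(25), 0.42), (2, np.int64(25), -0.26)] n 75
dr [ 0.51053249 -0.07673103 -0.31605217] -18.10845568799464
rel -0.15939424070005734 0.003162685131783083 -2.187272754440715
```

View pics/z7.png

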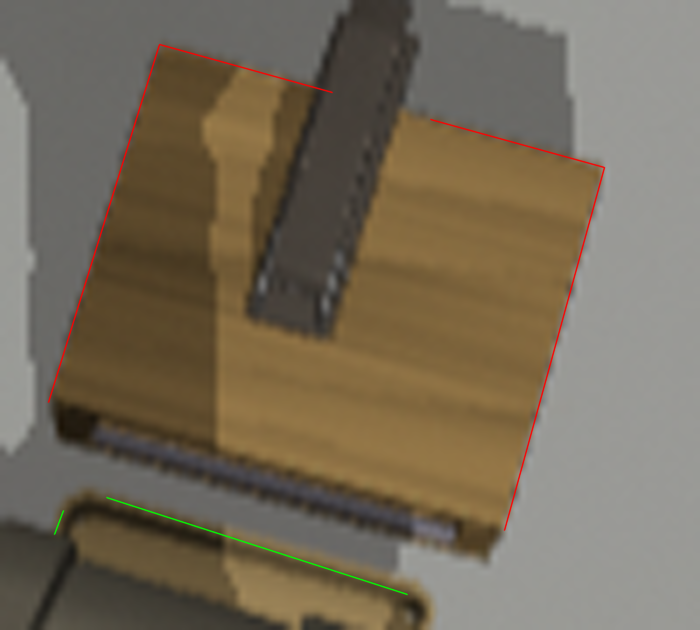

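>>> move_arm --deltas '[1, 0, -0.0002, 0.006, 0, 0, 0, 1, 0, 0, 0.008, 0, 0, 0, 1, 0, 0, 0.006, 0, 0, 0, 1, -0.004, 0, 0.0025, 0, 0, 0, 1, -0.008, 0, 0, 0, 0, 0, 1, -0.008, 0, 0, 0, 0, 0, 1, -0.004, 0, 0, 0, 0, 0, 1, 0, 0, 0, 0, 0, 0]'

```text
clock: 9.2
tcp_pos: [0.5084, -0.0793, 0.0384]
orientation: [0.0, 0.139, 0.99, 0.0]
wrist_force: [-0.2, 0.1, -3.1]
finger_gap: 0.011
```

```bash
cat > rel.py <<'E'
from plan import *
O=np.array([.6631,-.1235]); a=np.radians(-15.98); ex=np.array([np.cos(a),np.sin(a)]); ey=np.array([-ex[1],ex[0]])
def st():
    s=env.get_state(); d=s["tcp_pos"][:2]-O; q=s["orientation"]; Rt=R.from_quat([q[1],q[2],q[3],q[0]]).as_matrix()
    F=s["wrist_force"]; print("clk %.2f back past face %.4f  y %.4f  underside-floor %.4f yaw %.2f tilt %s"%(s["clock"],d@ex+.155,d@ey,s["tcp_pos"][2]-.0208-.010,np.degrees(np.arctan2(Rt[1,1],Rt[0,1]))-90+15.98,Rt[:2,2].round(4)),"Fx %.1f Fy %.1f Fz %.1f"%(F[:2]@ex,F[:2]@ey,F[2]),"tq",s["ft_torque"].round(2))
if __name__=="__main__": st()
E
python3 rel.py; python3 - <<'E'
from fit import *
for n in ('scene','top'):
    c=imaging.read_camera(n)
    cr=(225,150,345,250) if n=='scene' else (235,95,345,265)
    draw(c,[],n+'4z.png',cr,6 if n=='scene' else 3.5); np.savez(n+'4.npz',**c)
k=chroma(c)
D=[((.125,.06,.038),(.125,-.06,.038)),((.02,-.07375,.038),(.113,-.07375,.038)),((.105,.07375,.038),(.115,.07375,.038))]
tcp=env.get_state()["tcp_pos"]; yaw=np.radians(-16); d0=[tcp[0]+.030*np.cos(yaw),tcp[1]+.030*np.sin(yaw),yaw]
d=fit(k,d0,D,w0=2,z=.0173);print(d,d-d0)
E
```

```text
clk 9.20 back past face -0.0059  y -0.0001  underside-floor 0.0076 yaw -0.05 tilt [ 0.0005 -0.    ] Fx -0.2 Fy 0.1 Fz -3.1 tq [-0.06 -0.04  0.01]
  seg [(0, np.int64(25), -0.01), (1, np.int64(25), -0.02)] n 50
[ 0.53639728 -0.08734533 -0.27359653] [-9.24614167e-05 -8.22786232e-05  5.65615206e-03]
```

View pics/top4z.png

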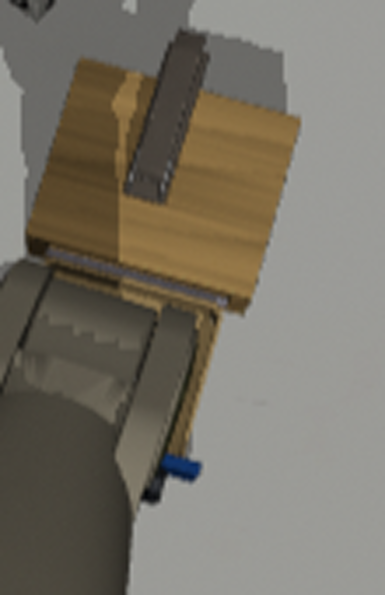

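View pics/scene4z.png

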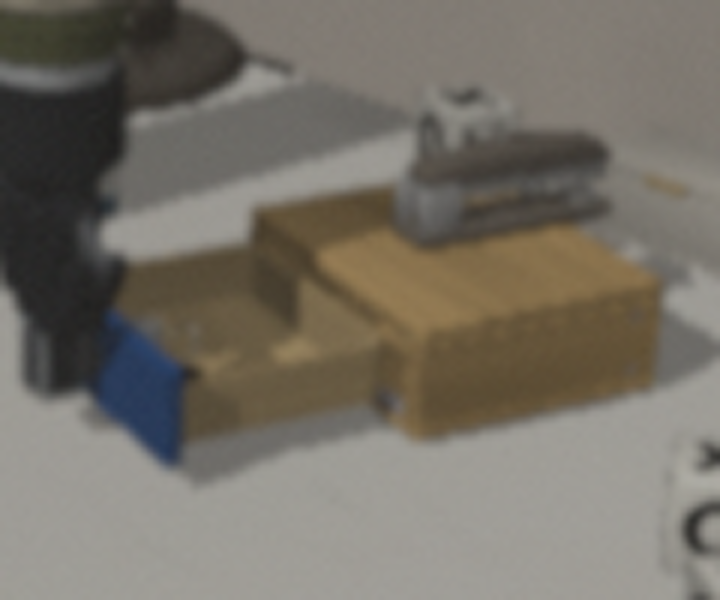

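>>> move_arm --deltas '[1, -0.002, 0, 0, 0, 0, 0, 1, -0.003, 0, 0, 0, 0, 0, 1, -0.003, 0, 0, 0, 0, 0, 1, -0.002, 0, 0, 0, 0, 0, 1, 0, 0, 0, 0, 0, 0]'

```text
clock: 9.93
tcp_pos: [0.5177, -0.082, 0.0383]
orientation: [0.0, 0.139, 0.99, 0.0]
wrist_force: [1.4, 0.1, -3.3]
finger_gap: 0.0108
```

```bash
python3 rel.py
```

```text
clk 9.93 back past face 0.0038  y -0.0001  underside-floor 0.0075 yaw -0.05 tilt [ 0.0002 -0.    ] Fx 1.3 Fy 0.4 Fz -3.3 tq [-0.07 -0.11  0.  ]
```

>>> move_arm --deltas '[1, -0.002, 0, 0, 0, 0, 0, 1, -0.003, 0, 0, 0, 0, 0, 1, -0.003, 0, 0, 0, 0, 0, 1, 0, 0, 0, 0, 0, 0]'

```text
clock: 10.42
tcp_pos: [0.5256, -0.0842, 0.0383]
orientation: [0.0, 0.139, 0.99, 0.0]
wrist_force: [0.5, -0.2, -2.6]
finger_gap: 0.0109
```

```bash
python3 rel.py
```

```text
clk 10.43 back past face 0.0120  y -0.0001  underside-floor 0.0075 yaw -0.06 tilt [ 0.0004 -0.    ] Fx 0.5 Fy -0.0 Fz -2.6 tq [0.15 0.44 0.01]
```

>>> move_arm --deltas '[1, -0.003, 0, 0, 0, 0, 0, 1, -0.004, 0, 0, 0, 0, 0, 1, -0.003, 0, 0, 0, 0, 0, 1, 0, 0, 0, 0, 0, 0, 1, 0, 0, 0, 0, 0, 0]'

```text
clock: 11.05
tcp_pos: [0.5347, -0.0868, 0.0382]
orientation: [-0.0, 0.139, 0.99, 0.0]
wrist_force: [-0.4, 0.3, -2.3]
finger_gap: 0.011
```

```bash
python3 rel.py
```

```text
clk 11.05 back past face 0.0214  y -0.0001  underside-floor 0.0074 yaw -0.05 tilt [-0.0002  0.0002] Fx -0.4 Fy 0.2 Fz -2.3 tq [ 0.14  0.55 -0.02]
```

>>> move_arm --deltas '[1, -0.003, 0, 0, 0, 0, 0, 1, 0, 0, 0.002, 0, 0, 0, 1, 0, 0, 0.002, 0, 0, 0, 1, 0, 0, 0.001, 0, 0, 0, 1, 0, 0, 0, 0, 0, 0]'

```text
clock: 11.68
tcp_pos: [0.5375, -0.0876, 0.0331]
orientation: [-0.0, 0.139, 0.99, 0.0]
wrist_force: [-1.1, 0.2, -2.0]
finger_gap: 0.0109
```

```bash
python3 rel.py
```

```text
clk 11.68 back past face 0.0244  y -0.0001  underside-floor 0.0023 yaw -0.05 tilt [-0.0003  0.0002] Fx -1.1 Fy -0.1 Fz -2.0 tq [0.05 0.32 0.07]
```

>>> move_arm --deltas '[1, 0, 0, 0.001, 0, 0, 0, 1, 0, 0, 0.0007, 0, 0, 0, 1, 0, 0, 0, 0, 0, 0]'

```text
clock: 12.05
tcp_pos: [0.5376, -0.0877, 0.0315]
orientation: [-0.0, 0.139, 0.99, 0.0]
wrist_force: [-0.2, 1.1, -2.6]
finger_gap: 0.0114
```

```bash
python3 rel.py
```

```text
clk 12.05 back past face 0.0245  y -0.0001  underside-floor 0.0007 yaw -0.05 tilt [-0.0001  0.0001] Fx -0.5 Fy 0.9 Fz -2.6 tq [0.15 0.43 0.04]
```

>>> move_arm --deltas '[1, 0, 0, 0.0006, 0, 0, 0, 1, 0, 0, 0.0005, 0, 0, 0, 1, 0, 0, 0, 0, 0, 0]'

```text
clock: 12.42
tcp_pos: [0.538, -0.0878, 0.0307]
orientation: [0.0, 0.139, 0.99, -0.0]
wrist_force: [-0.5, 0.3, -0.9]
finger_gap: 0.011
```

```bash
python3 rel.py; python3 - <<'E'
from fit import *
c=imaging.read_camera("scene"); draw(c,[],'scene5z.png',(235,150,345,250),6)
E
```

```text
clk 12.43 back past face 0.0249  y -0.0001  underside-floor -0.0001 yaw -0.05 tilt [ 0.0007 -0.0001] Fx -0.6 Fy 0.2 Fz -0.9 tq [ 0.03 -0.01  0.03]
```

View pics/scene5z.png

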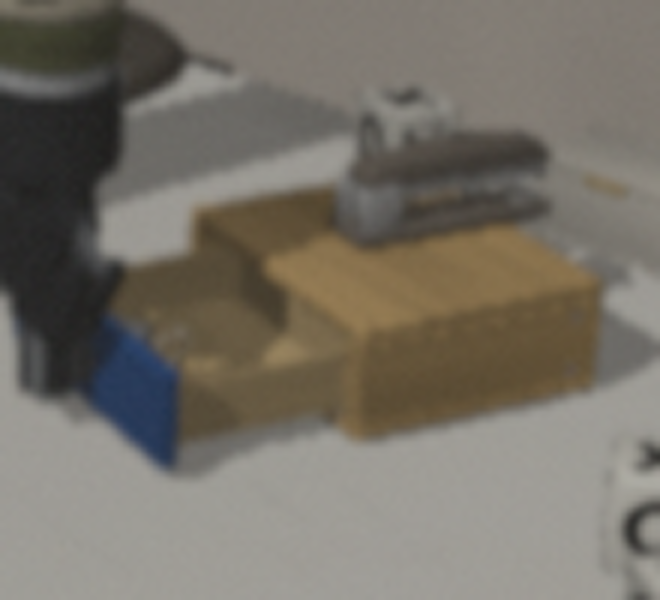

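>>> move_arm --deltas '[1, -0.002, 0, 0, 0, 0, 0, 1, -0.003, 0, 0, 0, 0, 0, 1, -0.003, 0, 0, 0, 0, 0, 1, -0.003, 0, 0, 0, 0, 0, 1, -0.003, 0, 0, 0, 0, 0]'

```text
clock: 13.1
tcp_pos: [0.5514, -0.0916, 0.0305]
orientation: [0.0, 0.139, 0.99, 0.0]
wrist_force: [-1.7, 0.5, 1.2]
finger_gap: 0.0112
```

```bash
python3 rel.py
```

```text
clk 13.10 back past face 0.0388  y -0.0001  underside-floor -0.0003 yaw -0.06 tilt [0.0001 0.    ] Fx -1.8 Fy -0.0 Fz 1.2 tq [ 0.02  0.11 -0.01]
```

>>> move_arm --deltas '[1, -0.003, 0, -0.0002, 0, 0, 0, 1, -0.004, 0, 0, 0, 0, 0, 1, -0.004, 0, 0, 0, 0, 0, 1, -0.004, 0, 0, 0, 0, 0, 1, -0.003, 0, 0, 0, 0, 0]'

```text
clock: 13.72
tcp_pos: [0.5687, -0.0966, 0.0307]
orientation: [0.0, 0.139, 0.99, 0.0]
wrist_force: [-2.5, 0.4, 2.4]
finger_gap: 0.0113
```

```bash
python3 rel.py
```

```text
clk 13.72 back past face 0.0569  y -0.0002  underside-floor -0.0001 yaw -0.06 tilt [0.     0.0001] Fx -2.5 Fy -0.2 Fz 2.4 tq [ 0.09  0.23 -0.  ]
```

>>> move_arm --deltas '[1, -0.003, 0, -0.0004, 0, 0, 0, 1, -0.003, 0, 0, 0, 0, 0, 1, -0.003, 0, 0, 0, 0, 0, 1, -0.003, 0, 0, 0, 0, 0, 1, -0.003, 0, 0, 0, 0, 0]'

```text
clock: 14.35
tcp_pos: [0.583, -0.1007, 0.031]
orientation: [-0.0, 0.139, 0.99, 0.0]
wrist_force: [-1.3, -0.8, -1.0]
finger_gap: 0.011
```

```bash
python3 rel.py
```

```text
clk 14.35 back past face 0.0717  y -0.0001  underside-floor 0.0002 yaw -0.05 tilt [-0.0001  0.0001] Fx -1.1 Fy -1.2 Fz -1.0 tq [ 0.01  0.13 -0.01]
```

>>> move_arm --deltas '[1, -0.002, 0, 0, 0, 0, 0, 1, -0.002, 0, 0, 0, 0, 0, 1, -0.002, 0, 0, 0, 0, 0, 1, -0.002, 0, 0, 0, 0, 0, 1, -0.002, 0, 0, 0, 0, 0]'

```text
clock: 14.98
tcp_pos: [0.5926, -0.1035, 0.0311]
orientation: [0.0, 0.139, 0.99, 0.0]
wrist_force: [-0.2, -0.3, -3.4]
finger_gap: 0.0112
```

```bash
python3 rel.py
```

```text
clk 14.97 back past face 0.0817  y -0.0002  underside-floor 0.0003 yaw -0.06 tilt [0.     0.0001] Fx -0.2 Fy -0.4 Fz -3.4 tq [0.01 0.21 0.02]
```

>>> move_arm --deltas '[1, -0.001, 0, 0.0003, 0, 0, 0, 1, -0.002, 0, 0, 0, 0, 0, 1, -0.002, 0, 0, 0, 0, 0, 1, -0.001, 0, 0, 0, 0, 0]'

```text
clock: 15.48
tcp_pos: [0.5983, -0.1051, 0.0309]
orientation: [0.0, 0.139, 0.99, 0.0]
wrist_force: [-2.2, 0.8, 1.1]
finger_gap: 0.0112
```

```bash
python3 rel.py
```

```text
clk 15.47 back past face 0.0877  y -0.0001  underside-floor 0.0001 yaw -0.05 tilt [0.0001 0.0001] Fx -2.3 Fy 0.2 Fz 1.1 tq [0.13 0.28 0.01]
```

>>> move_arm --deltas '[1, -0.001, 0, 0, 0, 0, 0, 1, -0.001, 0, 0, 0, 0, 0, 1, -0.001, 0, 0, 0, 0, 0]'

```text
clock: 15.85
tcp_pos: [0.6012, -0.1059, 0.0309]
orientation: [0.0, 0.139, 0.99, 0.0]
wrist_force: [-2.2, 1.1, 0.4]
finger_gap: 0.011
```

```bash
python3 rel.py
```

```text
clk 15.85 back past face 0.0906  y -0.0002  underside-floor 0.0001 yaw -0.06 tilt [0.0001 0.    ] Fx -2.4 Fy 0.4 Fz 0.4 tq [ 0.07  0.36 -0.03]
```

>>> move_arm --deltas '[1, -0.001, 0, 0, 0, 0, 0, 1, -0.001, 0, 0, 0, 0, 0, 1, -0.001, 0, 0, 0, 0, 0]'

```text
clock: 16.23
tcp_pos: [0.604, -0.1068, 0.0309]
orientation: [0.0, 0.139, 0.99, 0.0]
wrist_force: [-1.8, 0.7, 1.1]
finger_gap: 0.0113
```

```bash
python3 rel.py
```

```text
clk 16.23 back past face 0.0936  y -0.0002  underside-floor 0.0001 yaw -0.06 tilt [0.     0.0001] Fx -1.9 Fy 0.2 Fz 1.1 tq [ 0.14  0.34 -0.01]
```

>>> move_arm --deltas '[1, -0.001, 0, 0, 0, 0, 0, 1, -0.001, 0, 0, 0, 0, 0, 1, -0.001, 0, 0, 0, 0, 0]'

```text
clock: 16.6
tcp_pos: [0.6057, -0.1072, 0.0309]
orientation: [-0.001, 0.139, 0.99, 0.0]
wrist_force: [-6.8, 2.1, 5.4]
finger_gap: 0.0112
```

```bash
python3 rel.py
```

```text
clk 16.60 back past face 0.0954  y -0.0001  underside-floor 0.0001 yaw -0.05 tilt [-0.0021  0.0006] Fx -7.1 Fy 0.1 Fz 5.4 tq [ 0.32  0.97 -0.02]
```

>>> move_arm --deltas '[1, -0.001, 0, 0, 0, 0, 0, 1, -0.001, 0, 0, 0, 0, 0, 1, -0.001, 0, 0, 0, 0, 0]'

```text
clock: 16.98
tcp_pos: [0.6084, -0.108, 0.0309]
orientation: [-0.001, 0.139, 0.99, 0.0]
wrist_force: [-7.6, 2.4, 5.9]
finger_gap: 0.011
```

```bash
python3 rel.py
```

```text
clk 16.98 back past face 0.0982  y -0.0001  underside-floor 0.0001 yaw -0.05 tilt [-0.0024  0.0007] Fx -8.0 Fy 0.2 Fz 5.9 tq [ 0.3   1.06 -0.04]
```

>>> move_arm --deltas '[1, -0.001, 0, 0, 0, 0, 0, 1, -0.001, 0, 0, 0, 0, 0, 1, -0.001, 0, 0, 0, 0, 0, 1, -0.001, 0, 0, 0, 0, 0]'

```text
clock: 17.48
tcp_pos: [0.6121, -0.109, 0.0309]
orientation: [-0.001, 0.139, 0.99, 0.0]
wrist_force: [-6.9, 2.2, 6.5]
finger_gap: 0.0112
```

```bash
python3 rel.py
```

```text
clk 17.48 back past face 0.1020  y -0.0001  underside-floor 0.0001 yaw -0.05 tilt [-0.0027  0.0009] Fx -7.2 Fy 0.3 Fz 6.5 tq [0.34 1.09 0.05]
```

>>> move_arm --deltas '[1, -0.001, 0, 0, 0, 0, 0, 1, -0.001, 0, 0, 0, 0, 0, 1, -0.001, 0, 0, 0, 0, 0]'

```text
clock: 17.85
tcp_pos: [0.6157, -0.11, 0.0309]
orientation: [-0.001, 0.139, 0.99, 0.0]
wrist_force: [-6.4, 2.2, 4.9]
finger_gap: 0.0112
```

```bash
python3 rel.py
```

```text
clk 17.85 back past face 0.1057  y -0.0001  underside-floor 0.0001 yaw -0.05 tilt [-0.0014  0.0006] Fx -6.7 Fy 0.3 Fz 4.9 tq [0.27 0.81 0.01]
```

>>> move_arm --deltas '[1, -0.001, 0, 0, 0, 0, 0, 1, -0.001, 0, 0, 0, 0, 0, 1, -0.001, 0, 0, 0, 0, 0]'

```text
clock: 18.23
tcp_pos: [0.6185, -0.1109, 0.0309]
orientation: [-0.001, 0.139, 0.99, 0.0]
wrist_force: [-5.4, 0.4, 4.3]
finger_gap: 0.0111
```

```bash
python3 rel.py
```

```text
clk 18.23 back past face 0.1087  y -0.0001  underside-floor 0.0001 yaw -0.05 tilt [-0.0015  0.0005] Fx -5.3 Fy -1.1 Fz 4.3 tq [0.19 0.89 0.01]
```

>>> move_arm --deltas '[1, -0.001, 0, 0, 0, 0, 0, 1, -0.001, 0, 0, 0, 0, 0, 1, -0.001, 0, 0, 0, 0, 0, 1, -0.001, 0, 0, 0, 0, 0]'

```text
clock: 18.73
tcp_pos: [0.6224, -0.1119, 0.0309]
orientation: [-0.001, 0.139, 0.99, 0.0]
wrist_force: [-4.4, 0.9, 5.8]
finger_gap: 0.011
```

```bash
python3 rel.py
```

```text
clk 18.73 back past face 0.1127  y -0.0001  underside-floor 0.0001 yaw -0.05 tilt [-0.0015  0.0006] Fx -4.5 Fy -0.3 Fz 5.8 tq [ 0.26  0.92 -0.03]
```

>>> move_arm --deltas '[1, -0.001, 0, 0, 0, 0, 0, 1, -0.001, 0, 0, 0, 0, 0]'

```text
clock: 18.98
tcp_pos: [0.6243, -0.1125, 0.0309]
orientation: [-0.001, 0.139, 0.99, 0.0]
wrist_force: [-6.3, 0.8, 4.5]
finger_gap: 0.0111
```

```bash
python3 rel.py
```

```text
clk 18.98 back past face 0.1147  y -0.0001  underside-floor 0.0001 yaw -0.05 tilt [-0.0015  0.0006] Fx -6.3 Fy -1.0 Fz 4.5 tq [ 0.21  0.88 -0.03]
```

>>> move_arm --deltas '[1, -0.001, 0, 0, 0, 0, 0]'

```text
clock: 19.1
tcp_pos: [0.6253, -0.1128, 0.0309]
orientation: [-0.001, 0.139, 0.99, 0.0]
wrist_force: [-5.6, 1.0, 3.8]
finger_gap: 0.0114
```

```bash
python3 rel.py
```

```text
clk 19.10 back past face 0.1157  y -0.0001  underside-floor 0.0001 yaw -0.05 tilt [-0.0015  0.0006] Fx -5.7 Fy -0.6 Fz 3.8 tq [ 0.27  0.88 -0.02]
```

>>> move_arm --deltas '[1, -0.001, 0, 0, 0, 0, 0]'

```text
clock: 19.23
tcp_pos: [0.6266, -0.1132, 0.0309]
orientation: [-0.0, 0.139, 0.99, 0.0]
wrist_force: [-5.3, 2.1, 5.0]
finger_gap: 0.011
```

```bash
python3 rel.py
```

```text
clk 19.23 back past face 0.1171  y -0.0001  underside-floor 0.0001 yaw -0.05 tilt [-0.0008  0.0004] Fx -5.7 Fy 0.6 Fz 5.0 tq [ 0.3   0.92 -0.03]
```

>>> move_arm --deltas '[1, 0, 0, 0, 0, 0, 0]'

```text
clock: 19.35
tcp_pos: [0.6267, -0.1132, 0.0309]
orientation: [-0.0, 0.139, 0.99, 0.0]
wrist_force: [-5.0, 1.6, 5.7]
finger_gap: 0.0113
```

```bash
python3 rel.py
```

```text
clk 19.35 back past face 0.1171  y -0.0001  underside-floor 0.0001 yaw -0.05 tilt [-0.0007  0.0004] Fx -5.2 Fy 0.2 Fz 5.7 tq [0.24 0.79 0.01]
```

>>> move_arm --deltas '[1, -0.0007, 0, 0, 0, 0, 0, 1, 0, 0, 0, 0, 0, 0]'

```text
clock: 19.6
tcp_pos: [0.6269, -0.1133, 0.0309]
orientation: [-0.001, 0.139, 0.99, 0.0]
wrist_force: [-6.3, 1.4, 6.2]
finger_gap: 0.0111
```

```bash
python3 rel.py
```

```text
clk 19.60 back past face 0.1174  y -0.0001  underside-floor 0.0001 yaw -0.05 tilt [-0.0014  0.0005] Fx -6.4 Fy -0.4 Fz 6.2 tq [0.27 0.99 0.  ]
```

>>> move_arm --deltas '[1, -0.0008, 0, 0, 0, 0, 0, 1, 0, 0, 0, 0, 0, 0]'

```text
clock: 19.85
tcp_pos: [0.6272, -0.1133, 0.0309]
orientation: [-0.001, 0.139, 0.99, 0.0]
wrist_force: [-7.2, 2.4, 6.9]
finger_gap: 0.0111
```

```bash
python3 rel.py
```

```text
clk 19.85 back past face 0.1177  y -0.0001  underside-floor 0.0001 yaw -0.05 tilt [-0.0023  0.0007] Fx -7.6 Fy 0.4 Fz 6.9 tq [0.32 1.19 0.02]
```

>>> move_arm --deltas '[1, -0.0008, 0, 0, 0, 0, 0, 1, 0, 0, 0, 0, 0, 0]'

```text
clock: 20.1
tcp_pos: [0.6275, -0.1134, 0.0309]
orientation: [-0.002, 0.139, 0.99, 0.0]
wrist_force: [-8.9, 1.8, 7.6]
finger_gap: 0.0111
```

```bash
python3 rel.py
```

```text
clk 20.10 back past face 0.1180  y -0.0001  underside-floor 0.0001 yaw -0.05 tilt [-0.0033  0.0009] Fx -9.0 Fy -0.7 Fz 7.6 tq [0.38 1.39 0.03]
```

>>> move_arm --deltas '[1, 0.001, 0, 0, 0, 0, 0, 1, 0.001, 0, 0, 0, 0, 0, 1, 0, 0, 0, 0, 0, 0]'

```text
clock: 20.48
tcp_pos: [0.6275, -0.1134, 0.0309]
orientation: [0.0, 0.139, 0.99, 0.0]
wrist_force: [-3.1, 1.3, 3.7]
finger_gap: 0.011
```

```bash
python3 rel.py
```

```text
clk 20.48 back past face 0.1180  y -0.0001  underside-floor 0.0001 yaw -0.05 tilt [0.0003 0.0001] Fx -3.4 Fy 0.4 Fz 3.7 tq [0.25 0.65 0.06]
```

>>> move_arm --deltas '[1, 0.001, 0, 0, 0, 0, 0, 1, 0, 0, 0, 0, 0, 0]'

```text
clock: 20.72
tcp_pos: [0.6272, -0.1134, 0.0309]
orientation: [0.001, 0.139, 0.99, -0.0]
wrist_force: [-0.0, -0.3, 0.9]
finger_gap: 0.0106
```

```bash
python3 rel.py
```

```text
clk 20.73 back past face 0.1177  y -0.0001  underside-floor 0.0001 yaw -0.05 tilt [ 0.0016 -0.0003] Fx 0.1 Fy -0.3 Fz 0.9 tq [0.11 0.05 0.08]
```

>>> move_arm --deltas '[1, 0.001, 0, 0, 0, 0, 0, 1, 0, 0, 0, 0, 0, 0]'

```text
clock: 20.98
tcp_pos: [0.6268, -0.1133, 0.031]
orientation: [0.001, 0.139, 0.99, -0.0]
wrist_force: [3.6, -0.7, -1.7]
finger_gap: 0.011
```

```bash
python3 rel.py
```

```text
clk 20.98 back past face 0.1173  y -0.0002  underside-floor 0.0002 yaw -0.06 tilt [ 0.0026 -0.0006] Fx 3.7 Fy 0.3 Fz -1.7 tq [-0.15 -0.71  0.06]
```

>>> move_arm --deltas '[1, 0.001, 0, 0, 0, 0, 0, 1, 0, 0, 0, 0, 0, 0]'

```text
clock: 21.22
tcp_pos: [0.6266, -0.1134, 0.031]
orientation: [0.002, 0.14, 0.99, -0.0]
wrist_force: [7.7, -1.8, -3.5]
finger_gap: 0.0112
```

```bash
python3 rel.py
```

```text
clk 21.23 back past face 0.1171  y -0.0003  underside-floor 0.0002 yaw -0.06 tilt [ 0.004  -0.0011] Fx 7.9 Fy 0.4 Fz -3.5 tq [-0.21 -1.1   0.12]
```

Pulling with 8 N doesn't move the drawer, so the catch has engaged. I'll take the load off and then release.

>>> move_arm --deltas '[1, -0.001, 0, 0, 0, 0, 0, 1, -0.001, 0, 0, 0, 0, 0, 1, 0, 0, 0, 0, 0, 0]'

```text
clock: 21.6
tcp_pos: [0.6268, -0.1134, 0.0309]
orientation: [0.0, 0.14, 0.99, -0.0]
wrist_force: [3.4, -1.9, -0.5]
finger_gap: 0.0113
```

```bash
python3 rel.py
```

```text
clk 21.60 back past face 0.1173  y -0.0002  underside-floor 0.0001 yaw -0.06 tilt [ 0.0008 -0.0002] Fx 3.8 Fy -0.9 Fz -0.5 tq [-0.12 -0.58  0.03]
```

>>> move_arm --deltas '[1, -0.0007, 0, 0, 0, 0, 0, 0.6, 0, 0, 0, 0, 0, 0, 0.4, 0, 0, 0, 0, 0, 0, 0.1, 0, 0, 0, 0, 0, 0, -0.2, 0, 0, 0, 0, 0, 0]' --squeeze 20

```text
clock: 22.22
tcp_pos: [0.6268, -0.1133, 0.0307]
orientation: [-0.0, 0.139, 0.99, 0.0]
wrist_force: [-0.9, 0.8, 0.7]
finger_gap: 0.0513
```

```bash
python3 rel.py
```

```text
clk 22.23 back past face 0.1173  y -0.0002  underside-floor -0.0001 yaw -0.06 tilt [-0.0004  0.0002] Fx -1.1 Fy 0.5 Fz 0.7 tq [0.01 0.03 0.  ]
```

>>> move_arm --deltas '[-0.2, 0, 0, -0.01, 0, 0, 0, -0.2, 0, 0, -0.02, 0, 0, 0, -0.2, 0, 0, -0.03, 0, 0, 0, -0.2, 0, 0, -0.04, 0, 0, 0, -0.2, 0.03, 0, -0.04, 0, 0, 0, -0.2, 0.04, 0.03, -0.02, 0, 0, 0, -0.2, 0.03, 0.05, 0, 0, 0, 0, -0.2, 0.02, 0.06, 0, 0, 0, 0, -0.2, 0, 0.05, 0, 0, 0, 0, -0.2, 0, 0, 0, 0, 0, 0]'

```text
clock: 23.48
tcp_pos: [0.5647, 0.1049, 0.1918]
orientation: [0.001, 0.137, 0.991, 0.0]
wrist_force: [0.8, -0.2, 0.1]
finger_gap: 0.0514
```

```bash
python3 - <<'E'
from fit import *
for n in ('scene','top'):
    c=imaging.read_camera(n); save(c,n+'6.png'); np.savez(n+'6.npz',**c)
    cr=(235,150,345,250) if n=='scene' else (235,95,345,265)
    draw(c,[],n+'6z.png',cr,6 if n=='scene' else 3.5)
E
```

```text
(no output)
```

View pics/scene6z.png

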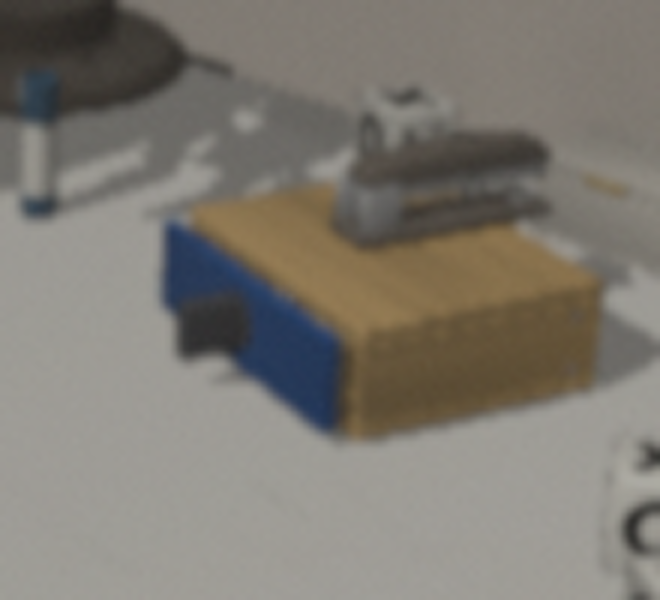

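View pics/top6.png

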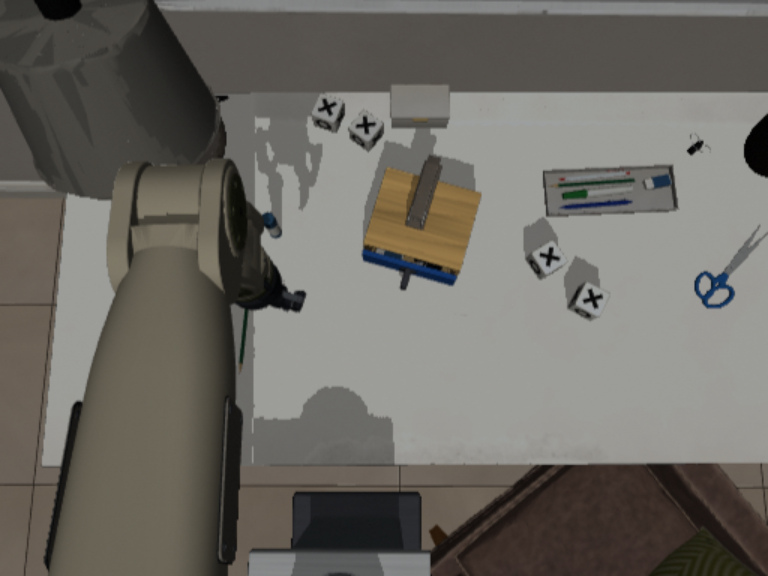

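```bash
python3 - <<'E'
from fit import *
t={k:v for k,v in np.load("top6.npz").items()}
k=chroma(t); a=[.6631,-.1235,np.radians(-15.98)]
d0=[a[0]-.0077*np.cos(a[2]),a[1]-.0077*np.sin(a[2]),a[2]]
D=[DR[0],DR[1],((-.010,.085,-.01),(-.010,.02,-.01))]
D=[((-.010,.088,.054),(0,.088,.054)),((-.010,-.088,.054),(0,-.088,.054)),((-.010,.08,0),(-.010,.02,0)),((-.010,-.02,0),(-.010,-.08,0))]
d=fit(k,d0,D,w0=2,z=.01); print((d[:2]-a[:2])@[np.cos(a[2]),np.sin(a[2])],(d[:2]-a[:2])@[-np.sin(a[2]),np.cos(a[2])],np.degrees(d[2]-a[2]))
draw(t,[(d,D,.01,(0,255,0))],"z8.png",(238,130,328,200),8)
E
```

```text
seg [(0, np.int64(22), -0.27), (1, np.int64(23), 0.51), (2, np.int64(25), -0.04), (3, np.int64(25), -0.02)] n 95
-0.005787546194566864 -9.110606001947815e-05 0.11729625945753648
```

View pics/z8.png

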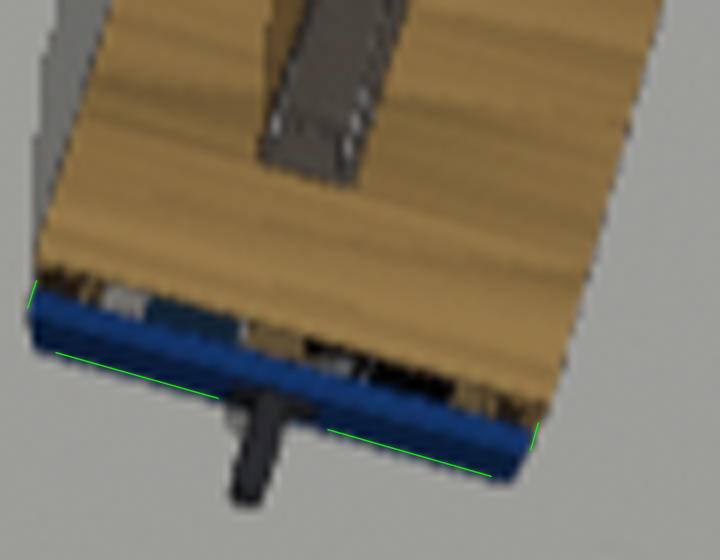

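```bash
python3 -c "
from workcell import env,order
print(order.hand_in(), env.get_state()['clock'])"
```

```text
the job is handed in; nothing more can be done
the job is handed in; nothing more can be done
```

The drawer is back in the organiser with the catch engaged. I've released it, and the job is handed in at about 24 s of the 72 s allowed.

- **Lift and entry:** I gripped the pull, carried the drawer level and lined it up with the mouth by camera. It went over the lip with the underside about 7.5 mm above the floor. I set it down with its back about 25 mm past the face.
- **Slide and catch:** The catch started to resist with the back about 95 mm past the face, at roughly 8 N. The drawer met the stop at about 117 mm, and I pushed no harder than about 9 N. A gentle 8 N pull afterwards did not move it, so the catch is in. I did not see a clear drop in force when the catch snapped in; the pull test is my evidence for it.
- **Final pictures:** The panel sits straight, within about 0.1° and 0.1 mm. The eraser, memory stick and binder clip show inside behind the panel. The sharpener is hidden under the organiser's top, so I could not see it.
- **Other things on the desk:** The cubes, stapler and glue stick look unmoved, judging by eye. The arm hid the pen, the larger binder clip and part of the pencil in the last top view, so I did not confirm those. The arm never went near them at low height.
- **Checks that disagreed:** The last picture puts the panel about 6 mm clear of the face, but the arm position says about 8 mm; this is within the camera's accuracy. An early scene-camera fit was 1 to 2° off, so I used the top camera.

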